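# Restock the deburring station

### The job

Get the deburring station ready for the next class: swing the white latch clear of the pocket, seat the grey blade case flat and square in it, then swing the latch fully back over the case to its stop. Press each deburring tool that is lying on the bench down sideways into the two spring clips of its own colour until it snaps fully home in both, its grip sleeve centred between them; some colours may be missing. Leave the glue, bin and screwdriver alone.

Things in the scene. Friction and masses are not known exactly. Their poses are not given: they have to be found in the camera images.
- tool_red: loose deburring tool with a red grip (may be absent, then None), 90 g, 171 mm long along its x: round steel barrel of 16 mm diameter from x = -78 to +78 mm, thin blade (6 mm) on to x = +93 mm, and in the middle a square-section red plastic grip sleeve 18 x 18 mm, 64 mm long (x = -32 to +32 mm). Origin on its axis at the middle of the sleeve; lying on the bench its axis is 9 mm up
- tool_yellow: loose deburring tool with a yellow grip (may be absent, then None), 90 g, 171 mm long along its x: round steel barrel of 16 mm diameter from x = -78 to +78 mm, thin blade (6 mm) on to x = +93 mm, and in the middle a square-section yellow plastic grip sleeve 18 x 18 mm, 64 mm long (x = -32 to +32 mm). Origin on its axis at the middle of the sleeve; lying on the bench its axis is 9 mm up
- tool_blue: loose deburring tool with a blue grip (may be absent, then None), 90 g, 171 mm long along its x: round steel barrel of 16 mm diameter from x = -78 to +78 mm, thin blade (6 mm) on to x = +93 mm, and in the middle a square-section blue plastic grip sleeve 18 x 18 mm, 64 mm long (x = -32 to +32 mm). Origin on its axis at the middle of the sleeve; lying on the bench its axis is 9 mm up
- tool_green: loose deburring tool with a green grip (may be absent, then None), 90 g, 171 mm long along its x: round steel barrel of 16 mm diameter from x = -78 to +78 mm, thin blade (6 mm) on to x = +93 mm, and in the middle a square-section green plastic grip sleeve 18 x 18 mm, 64 mm long (x = -32 to +32 mm). Origin on its axis at the middle of the sleeve; lying on the bench its axis is 9 mm up
- clip_red (a point): the red pair of spring clips: where the tool's origin lies when fully home, 40 mm above the bench. x along the tool, y along the row, z up. Clips at x = -50 and +50 mm (18 mm long), open at the top; the grip sleeve lies free between them. A tool laid on the lips is 16 mm too high; about 10 N straight down snaps it home, then let go. The tool may point either way
- clip_yellow (a point): the yellow pair of spring clips: where the tool's origin lies when fully home, 40 mm above the bench. x along the tool, y along the row, z up. Clips at x = -50 and +50 mm (18 mm long), open at the top; the grip sleeve lies free between them. A tool laid on the lips is 16 mm too high; about 10 N straight down snaps it home, then let go. The tool may point either way
- clip_blue (a point): the blue pair of spring clips: where the tool's origin lies when fully home, 40 mm above the bench. x along the tool, y along the row, z up. Clips at x = -50 and +50 mm (18 mm long), open at the top; the grip sleeve lies free between them. A tool laid on the lips is 16 mm too high; about 10 N straight down snaps it home, then let go. The tool may point either way
- clip_green (a point): the green pair of spring clips: where the tool's origin lies when fully home, 40 mm above the bench. x along the tool, y along the row, z up. Clips at x = -50 and +50 mm (18 mm long), open at the top; the grip sleeve lies free between them. A tool laid on the lips is 16 mm too high; about 10 N straight down snaps it home, then let go. The tool may point either way
- board: fixed plywood clip board 150 x 300 x 10 mm, origin under its centre; stations at y = +105 (red), +35 (yellow), -35 (blue), -105 mm (green). Each clip: a cradle under the barrel and two sprung jaws, outer faces 13 mm either side of the tool's axis (17 when spread), with slippery round lips of 6 mm diameter 8 mm above the axis, 15 mm apart. Board top is 30 mm below the axis
- case: loose grey blade case with a black seam and an orange patch on top, 63 mm (x) by 45 mm (y) by 32 mm high, 120 g; origin at the centre of its underside, z up
- pocket (a point): centre of the floor of the pocket in the fixed white fixture, 8 mm above the bench: where the case's origin lies when it is seated. The pocket is 68 mm (x) by 50 mm (y), its walls are 14 mm high and 8 to 9 mm thick, so the case stands 18 mm out. x = its long direction, away from the latch pivot, z up. The case may be turned half round
- latch_pivot (a point): the latch's upright hinge axis, 62 mm from the pocket's centre towards the pocket's -x, at the height of the underside of the latch bar (44.5 mm above the bench); axes as the pocket's
- latch (a joint): the latch's angle in rad: 0 = closed against its stop, the bar lying along the pocket's +x over the middle of the case; it grows clockwise seen from above (bar swinging towards the pocket's -y), stop at 1.9. The bar is 14 mm wide and 6 mm thick, clears a seated case by 4 mm, and stays where it is left (about 0.4 N at the knob moves it)
- latch_knob (a point): middle of the latch's upright orange knob, a cylinder of 16 mm diameter, 32 mm tall (from 16 mm below this point to 16 mm above), 115 mm from the hinge axis; this point is 66.5 mm above the bench. z up, x points from the hinge to the knob
- glue: bystander: upright bottle 52 mm in diameter, 130 mm tall; origin at the centre of its underside
- screw_bin: bystander: open green bin 100 x 70 x 45 mm; origin at the centre of its underside
- driver: bystander: orange-handled screwdriver about 200 mm long lying on the bench; origin near its middle on the bench, x along it
Things that resemble listed ones, but are neither listed nor needed, are in the scene too. What is shaped like the tool_green but purple or turquoise is not meant.

How it is judged:
By the outcome, as a careful person would: the job done as asked, in the order asked, and still so for the second after the job is handed in, with the robot touching nothing.
Of tool_red, tool_yellow, tool_blue, tool_green only 2 to 4 are there at a start; the rules pass over those that are not, and their reading is None.
At some moment in a run one of tool_red, tool_yellow, tool_blue, tool_green, case may be knocked a few centimetres aside while the robot is not near it.
Once in a run the grip may slacken for a moment while it holds something.
It also fails if it takes over 210 s, if anything falls off the work surface, if the arm or the gripper's body presses on something with over 40 N, if the wrist force passes 120 N, or if a joint passes its speed limit or range.

### The arm

A 7-joint arm with a two-finger parallel gripper is mounted at the origin on the work surface. World frame = base frame: x ahead of the robot, y to its left, z up, the work surface at z = 0. Lengths are in m, angles in rad, forces in N, time in s.
With the tool pointing down it reaches from about 0.425 to 0.95 m from the base axis. Payload 16.7 kg.
Tool frame: the origin (TCP) lies on the centre line of the jaws, within the pads' length; the fingertips stand 22 mm ahead of it and the grasp point (between the pads) lies 3 mm ahead of it; z points along the fingers, y is the line along which they close (so a half turn about z gives the same grasp; the last joint's range is limited). The gripper opens to 94 mm and grips with 3 to 60 N. Pads are 16 mm wide; open, the fingers measure 119 mm over their backs; the gripper's body (75 mm by 177 mm) begins 78 mm behind the grasp point.
Start: joints at [-0.149, 0.426, 0.074, 1.606, -0.034, 1.111, -0.067], TCP at [0.675, -0, 0.227] pointing down, gripper open.
Joint ranges: [-2.85, 2.85], [-0.5, 2.14], [-1.23, 1.37], [0.21, 2.46], [-1.02, 4.16], [0.16, 2.05], [-2.73, 2.73]. Speed limits (rad/s): [1.89, 1.89, 2.39, 2.39, 3.01, 3.01, 3.01].

### API

Orientations are given as a unit quaternion [w, x, y, z].
In Python, from rig import readout, optics, workorder gives the robot as it stands.
- The arm moves only by the tool move_arm, never from a script. Its argument "motion" is a list that holds one entry, the list of rows, each a list of 7 numbers: the shift along the tool's x, y, z in cm, then the turn, a rotation vector about the tool's x, y, z in units of 6 degrees (1.0 is 6 degrees), then the opening, from 0 (shut) to 1 (fully open). A call has 1 to 10 rows; each row shifts and turns the commanded pose from where the row before left it, along the tool's axes as they then stand; what a row does not reach is not made up. A row lasts 1/12 s, in which the tool goes at most 41.7 mm and 7.16 degrees, less where a joint would pass 70% of its speed; a pose out of reach is approached as far as the arm can. A call is refused whole if a number of a shift passes 4.17 or a number of a turn 1, either way. A call with a gripper value outside its range is refused whole. The fingers move at their own pace and stop on an object; "newtons" is the grip in N (left out, the last holds). Time passes only in rows, so rows that do not move let the fingers close. It gives the time, the measured TCP pose, the force, the opening and the grip force at its end, in the units of the state.
- readout.state(): the state, without advancing time (a new reading comes with each control period).
- optics.get_image(name): name is "scene" or "side" or "wrist"; returns a dict with "color" (480x640x3 uint8, red, green, blue), "fx", "fy", "cx", "cy" (pixels), "eye" and "orientation" of the camera in the world. Camera axes: x right, y up, looking along -z (the intrinsics and any distortion apply to the point x, -y, -z); pixel columns grow to the right and rows downward; lengths in m; the calibration is good to about 2 mm. A picture is of the moment at which its call begins. There is no depth.
- workorder.close_job(): hands the job in; it is judged then, once.
The state is a dict: "time_s": time; "joint_positions": joint angles; "joint_vel": joint speeds; "joint_efforts": joint torques, N m; "eef_pos": TCP position; "ee_rot": TCP orientation; "ft_force": force on the tool from outside, world axes, zero at the start; "wrist_torque": the same for the moment, N m; "width": finger opening in m; "grip_force": force on a finger pad.
Only numpy, scipy, OpenCV 4.12 (cv2) and the standard library are available. Lean on these libraries where they do the work, as an engineer would, in place of code of your own. Each camera call takes 0.05 s, during which the arm holds its last target. There are 200 camera calls.

## Working session

There is one attempt and no reset: what is moved stays moved. The work goes in short steps, Python scripts to look and compute and a tool call to move; the robot and the scene stay as the last step left them, time stands still between calls to the robot, and variables do not carry over. Pictures are saved under pics/ and viewed, at most 14 in all, crops included, and the job is handed in when it is done.

Besides the shell and the picture viewer there is one more tool, called after "Request:" by a JSON object that holds its "fn" and its "kwargs", one argument or row to a line. move_arm: Moves the arm, as the interface text tells. Its arguments: {"type":"object","properties":{"motion":{"type":"array","items":{"type":"array","items":{"type":"array","items":{"type":"number"}}}},"newtons":{"type":"number"}},"required":["motion"]}

```bash
ls; mkdir -p pics; cat > h.py <<'E'
import numpy as np, cv2
from scipy.spatial.transform import Rotation as R
from rig import readout, optics, workorder
def rot(q): return R.from_quat([q[1],q[2],q[3],q[0]]).as_matrix()
def grab(n,f=None):
    im=optics.get_image(n)
    if f: cv2.imwrite('pics/'+f,im['color'][:,:,::-1])
    return im
def px2w(im,u,v,z):
    d=np.array([(u-im['cx'])/im['fx'],-(v-im['cy'])/im['fy'],-1.]); d=rot(im['orientation'])@d
    e=np.array(im['eye']); return e+d*(z-e[2])/d[2]
def w2px(im,p):
    c=rot(im['orientation']).T@(np.array(p)-np.array(im['eye'])); return im['cx']-im['fx']*c[0]/c[2], im['cy']+im['fy']*c[1]/c[2]
E
python3 - <<'E'
from h import *
for n in ('scene','side','wrist'):
    im=grab(n,n+'0.png'); print(n,{k:(np.round(v,4) if k!='color' else 0) for k,v in im.items()})
print(readout.state())
E
```

```text
pics
scene {'color': 0, 'fx': np.float64(621.2306), 'fy': np.float64(621.2306), 'cx': np.float64(316.7994), 'cy': np.float64(238.9324), 'eye': array([1.4961, 0.0457, 1.0393]), 'orientation': array([0.6504, 0.2662, 0.2809, 0.6536])}
side {'color': 0, 'fx': np.float64(576.7049), 'fy': np.float64(576.7049), 'cx': np.float64(325.2999), 'cy': np.float64(234.2439), 'eye': array([ 0.2318, -0.9855,  1.318 ]), 'orientation': array([ 0.9298,  0.3398, -0.0495, -0.1323])}
wrist {'color': 0, 'fx': np.float64(418.4055), 'fy': np.float64(418.4055), 'cx': np.float64(314.7045), 'cy': np.float64(230.9731), 'eye': array([0.6752, 0.0832, 0.3846]), 'orientation': array([ 9.895e-01, -1.442e-01,  4.000e-04,  3.000e-04])}
{'time_s': 0.15, 'joint_positions': array([-0.14950776,  0.42657293,  0.07387181,  1.60641846, -0.03410661,
        1.11076077, -0.06711176]), 'joint_vel': array([-0.00045869, -0.00306595, -0.00036621, -0.00148693, -0.00085809,
        0.00088335,  0.00039329]), 'joint_efforts': array([ 3.71428541e-03, -9.36296225e+01,  3.66915867e+00, -4.54431260e+01,
       -4.87569754e-02,  1.79132586e-02,  2.30669798e-05]), 'eef_pos': array([ 6.74715560e-01, -2.19403496e-05,  2.26965541e-01]), 'ee_rot': array([-2.97769362e-04,  7.07125054e-01,  7.07088365e-01, -3.37391919e-04]), 'ft_force': array([0.14668636, 0.70516679, 0.09228432]), 'wrist_torque': array([-0.00363197, -0.01358401, -0.06068946]), 'grip_force': 0.0, 'width': 0.09385957796204784}
```

View pics/scene0.png

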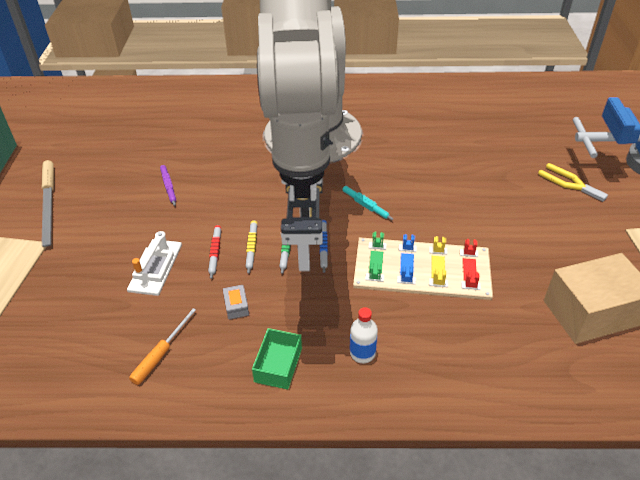

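View pics/side0.png

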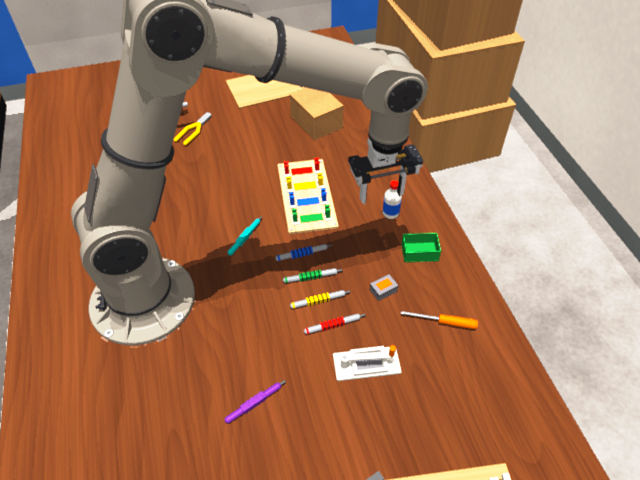

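```bash
python3 - <<'E'
from h import *
a=cv2.imread('pics/scene0.png')[215:335,110:270]; b=cv2.imread('pics/side0.png')[260:390,270:430]
c=cv2.resize(a,(800,600),interpolation=cv2.INTER_CUBIC); cv2.imwrite('pics/c1.png',c)
sc=grab('scene'); sd=grab('side')
rng={'red':((0,8),),'yellow':((25,32),),'green':((50,75),),'blue':((108,125),),'orange':((9,19),)}
for n,im in (('scene',sc),('side',sd)):
    hsv=cv2.cvtColor(im['color'],cv2.COLOR_RGB2HSV)
    for k,rs in rng.items():
        m=np.zeros(hsv.shape[:2],np.uint8)
        for lo,hi in rs: m|=cv2.inRange(hsv,(lo,200 if k!='orange' else 215,90),(hi,255,255))
        if k=='red': m|=cv2.inRange(hsv,(175,200,90),(179,255,255))
        m=cv2.morphologyEx(m,cv2.MORPH_CLOSE,np.ones((5,5)))
        N,L,S,C=cv2.connectedComponentsWithStats(m)
        for i in range(1,N):
            if S[i,4]>25:
                print(n,k,S[i],np.round(C[i]),np.round(px2w(im,*C[i],.015),3))
E
```

```text
scene red [465 245  11  10  68] [470. 250.] [0.49  0.367 0.015]
scene red [466 274  13  13  77] [471. 282.] [0.589 0.355 0.015]
scene red [360 315  11   7  35] [365. 319.] [0.69  0.119 0.015]
scene blue [360 342  16  15  82] [370. 348.] [0.764 0.125 0.015]
side red [283 157  36  18 229] [302. 168.] [0.548 0.366 0.015]
side red [390 180   9   9  72] [394. 184.] [0.811 0.211 0.015]
side red [320 316  25  16 222] [332. 323.] [ 0.474 -0.228  0.015]
side yellow [174 122  27  22 202] [189. 132.] [0.217 0.649 0.015]
side yellow [294 182  22   8 127] [305. 185.] [0.535 0.284 0.015]
side yellow [306 293  23  10 125] [317. 297.] [ 0.459 -0.139  0.015]
side green [326 206   3  11  27] [327. 211.] [0.573 0.158 0.015]
side green [301 214  21   8  97] [311. 217.] [0.518 0.146 0.015]
side green [403 234  37  27 895] [421. 247.] [ 0.794 -0.054  0.015]
side green [300 271  21   9 123] [310. 275.] [ 0.459 -0.061  0.015]
side blue [   0    0   34   85 1586] [11. 52.] [-0.405  1.346  0.015]
side blue [ 333    0   44   31 1192] [354.  13.] [1.017 1.248 0.015]
side blue [290 193   4  11  26] [291. 198.] [0.481 0.241 0.015]
side blue [384 203  16  12 124] [391. 209.] [0.764 0.111 0.015]
side blue [291 247  21  11 131] [301. 252.] [0.456 0.026 0.015]
side orange [174 125  21  21 114] [183. 135.] [0.195 0.639 0.015]
side orange [438 314  40  15 394] [458. 321.] [ 0.793 -0.314  0.015]
side orange [390 345   6  11  49] [392. 349.] [ 0.598 -0.343  0.015]
```

View pics/c1.png

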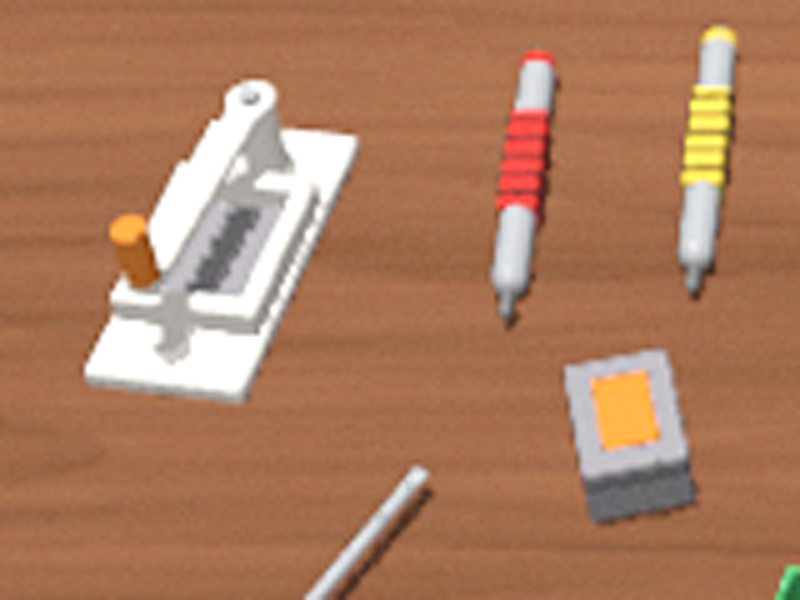

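View pics/wrist0.png

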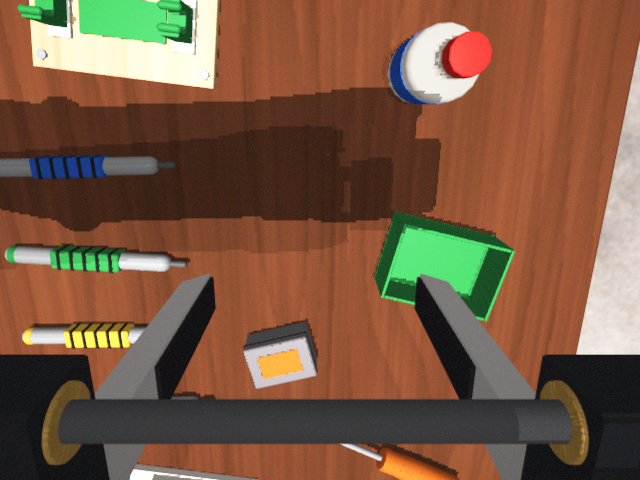

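The scene view shows the fixture at about (155,262), with its knob at (137,265). The red, yellow, green and blue tools are lying in a row at u≈215, 250, 285 and 323, the case is at (235,300), and the board is on the right. The wrist view shows case (280,358), green (85,260) and yellow (98,335). Next I move over the fixture.

Request:
{"fn": "move_arm", "kwargs": {
  "motion": [
    [[-2.6, -0.8, -0.5, 0, 0, 0, 1], [-2.6, -0.8, -0.5, 0, 0, 0, 1], [-2.6, -0.8, -0.5, 0, 0, 0, 1], [-2.6, -0.8, -0.5, 0, 0, 0, 1], [-2.6, -0.8, -0.5, 0, 0, 0, 1], [-2.6, -0.8, -0.5, 0, 0, 0, 1], [-2.6, -0.8, -0.5, 0, 0, 0, 1], [-2.6, -0.8, -0.5, 0, 0, 0, 1], [-2.6, -0.8, -0.5, 0, 0, 0, 1], [-2.6, -0.8, -0.5, 0, 0, 0, 1]]
  ]
}}

```text
time_s: 1.08
eef_pos: [0.5943, -0.2612, 0.2777]
ee_rot: [-0.0, 0.707, 0.707, 0.0]
ft_force: [0.2, -0.1, 1.1]
width: 0.0938
grip_force: 0.0
```

Request:
{"fn": "move_arm", "kwargs": {
  "motion": [
    [[-3, -0.8, 0, 0, 0, 0, 1], [-3, -0.8, 0, 0, 0, 0, 1], [-3, -0.8, 0, 0, 0, 0, 1], [-3, -0.8, 0, 0, 0, 0, 1], [-3, -0.8, 0, 0, 0, 0, 1], [0, 0, 0, 0, 0, 0, 1], [0, 0, 0, 0, 0, 0, 1], [0, 0, 0, 0, 0, 0, 1]]
  ]
}}

```text
time_s: 1.75
eef_pos: [0.5552, -0.4094, 0.2772]
ee_rot: [-0.0, 0.707, 0.707, 0.0]
ft_force: [-0.3, -0.4, 0.3]
width: 0.0941
grip_force: 0.0
```

```bash
python3 - <<'E'
from h import *
im=grab('wrist','w1.png'); sc=grab('scene','s1.png'); sd=grab('side','d1.png'); s=readout.state()
print(s['eef_pos'],s['ee_rot'],im['eye'],im['orientation'],s['time_s'])
E
```

```text
[ 0.55567001 -0.40858249  0.27744084] [-1.61076698e-04  7.06448961e-01  7.07763932e-01  2.34548660e-04] [ 0.55560542 -0.32625511  0.43497354] [ 9.89604681e-01 -1.43813928e-01 -7.59186863e-05  3.50828460e-04] 1.9
```

View pics/w1.png

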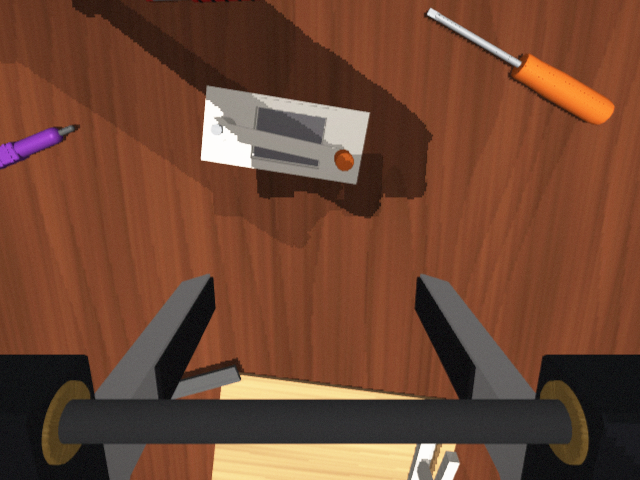

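```bash
python3 - <<'E'
from h import *
im=optics.get_image('wrist')
for p in [(207,87),(369,112),(355,185),(202,160)]: print(np.round(px2w(im,*p,.008),4))
hsv=cv2.cvtColor(im['color'],cv2.COLOR_RGB2HSV)
m=cv2.inRange(hsv,(5,180,60),(18,255,255)); m[:, :300]=0; m[:,380:]=0
m[:140]=0; m[200:]=0
ys,xs=np.nonzero(m); print('knob px',xs.mean(),ys.mean(),len(xs), xs.min(),xs.max(),ys.min(),ys.max(), px2w(im,xs.mean(),ys.mean(),.075))
print('pivot',px2w(im,217,129,.055))
for q in [(256,107),(327,118),(320,166),(252,160)]: print('pocket',np.round(px2w(im,*q,.022),4))
c=im['color'][70:205,185:385]; cv2.imwrite('pics/c2.png',cv2.resize(c,(800,540),interpolation=cv2.INTER_CUBIC)[:,:,::-1])
E
```

```text
[ 0.452  -0.3075  0.008 ]
[ 0.6095 -0.3304  0.008 ]
[ 0.5979 -0.4028  0.008 ]
[ 0.4419 -0.3776  0.008 ]
knob px 343.4360655737705 160.7639344262295 305 300 378 140 198 [ 0.58076694 -0.36977138  0.075     ]
pivot [ 0.46976299 -0.34459521  0.055     ]
pocket [ 0.5005 -0.3259  0.022 ]
pocket [ 0.5679 -0.3358  0.022 ]
pocket [ 0.5615 -0.3815  0.022 ]
pocket [ 0.4947 -0.3758  0.022 ]
```

View pics/c2.png

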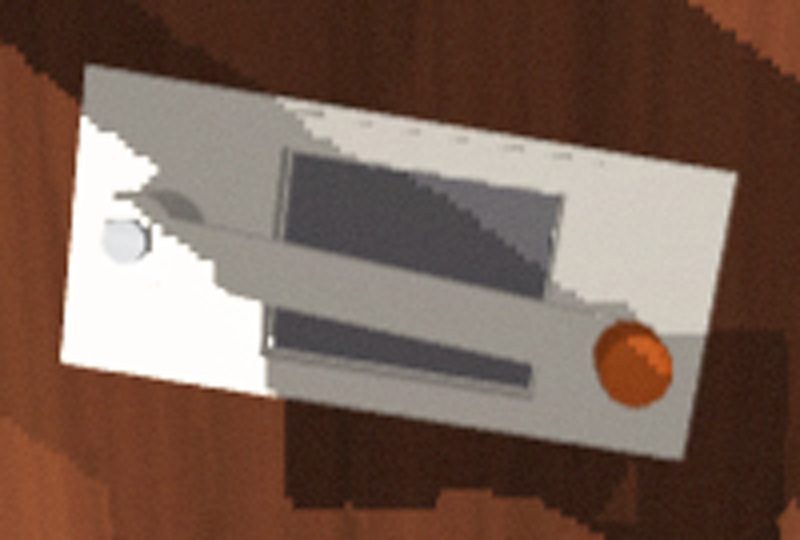

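The wrist view shows the latch just off its stop, at about 0.07 rad: knob (343,160), pivot (217,129), pocket corners around (256,107) to (320,166). The computed pocket is (0.531,-0.355) with yaw -0.151. I will push the knob clockwise with closed fingers.

```bash
cat >> h.py <<'E'
def rows(targets,start=None):
    """targets: (xyz, n rows); no turn. prints tool-frame cm per row"""
    s=readout.state(); M=rot(s['ee_rot']); p=np.array(s['eef_pos']) if start is None else np.array(start)
    for t,n in targets:
        d=M.T@(np.array(t)-p)*100/n; print(n,'x',np.round(d,2)); p=np.array(t)
PIV=np.array([.4699,-.3455]); POC=np.array([.5312,-.355]); PY=-.151
def arc(thetas,sgn):
    out=[]
    for th in thetas:
        f=PY-th; t=np.array([np.sin(f),-np.cos(f)])*sgn
        k=PIV+.115*np.array([np.cos(f),np.sin(f)]); h=8+8*abs(t[1])+12.5*abs(t[0])
        out.append(k-t*h/1000)
    return out
E
python3 - <<'E'
from h import *
z=.078
a=arc(np.linspace(.07,1.65,15),1)
rows([((.582,-.34,.15),8),((.582,-.34,z),5),(( *a[0],z),2)]+[((*q,z),1) for q in a[1:]]+[((a[-1][0]+.02,a[-1][1],z),1)])
print(a[-1])
E
```

```text
8 x [0.86 0.33 1.59]
5 x [-0.   -0.    1.44]
2 x [-0.63  0.21 -0.  ]
1 x [-1.2  -0.12 -0.  ]
1 x [-1.2  -0.25 -0.  ]
1 x [-1.18 -0.38 -0.  ]
1 x [-1.15 -0.52 -0.  ]
1 x [-1.1  -0.65 -0.  ]
1 x [-1.04 -0.78 -0.  ]
1 x [-0.95 -0.91 -0.  ]
1 x [-0.85 -1.02 -0.  ]
1 x [-0.74 -1.13 -0.  ]
1 x [-0.61 -1.23 -0.  ]
1 x [-0.46 -1.31 -0.  ]
1 x [-0.3  -1.36 -0.  ]
1 x [-0.16 -1.23 -0.  ]
1 x [-0.03 -1.26 -0.  ]
1 x [-0.  2.  0.]
[ 0.46507519 -0.46248517]
```

Request:
{"fn": "move_arm", "kwargs": {
  "motion": [
    [[0.86, 0.33, 1.59, 0, 0, 0, 0], [0.86, 0.33, 1.59, 0, 0, 0, 0], [0.86, 0.33, 1.59, 0, 0, 0, 0], [0.86, 0.33, 1.59, 0, 0, 0, 0], [0.86, 0.33, 1.59, 0, 0, 0, 0], [0.86, 0.33, 1.59, 0, 0, 0, 0], [0.86, 0.33, 1.59, 0, 0, 0, 0], [0.86, 0.33, 1.59, 0, 0, 0, 0], [0, 0, 0, 0, 0, 0, 0], [0, 0, 0, 0, 0, 0, 0]]
  ]
}}

```text
time_s: 2.78
eef_pos: [0.5815, -0.3402, 0.15]
ee_rot: [-0.001, 0.707, 0.708, -0.0]
ft_force: [0.5, 0.0, 0.0]
width: 0.0306
grip_force: 0.0
```

Request:
{"fn": "move_arm", "kwargs": {
  "motion": [
    [[0, 0, 1.44, 0, 0, 0, 0], [0, 0, 1.44, 0, 0, 0, 0], [0, 0, 1.44, 0, 0, 0, 0], [0, 0, 1.44, 0, 0, 0, 0], [0, 0, 1.44, 0, 0, 0, 0], [-0.63, 0.21, 0, 0, 0, 0, 0], [-0.63, 0.21, 0, 0, 0, 0, 0], [0, 0, 0, 0, 0, 0, 0]]
  ]
}}

```text
time_s: 3.45
eef_pos: [0.5861, -0.3561, 0.0794]
ee_rot: [0.001, 0.708, 0.707, -0.0]
ft_force: [0.0, -0.4, -0.2]
width: 0.0007
grip_force: 0.0
```

Request:
{"fn": "move_arm", "kwargs": {
  "motion": [
    [[-1.2, -0.12, 0, 0, 0, 0, 0], [-1.2, -0.25, 0, 0, 0, 0, 0], [-1.18, -0.38, 0, 0, 0, 0, 0], [-1.15, -0.52, 0, 0, 0, 0, 0], [-1.1, -0.65, 0, 0, 0, 0, 0], [-1.04, -0.78, 0, 0, 0, 0, 0], [-0.95, -0.91, 0, 0, 0, 0, 0], [-0.85, -1.02, 0, 0, 0, 0, 0]]
  ]
}}

```text
time_s: 4.12
eef_pos: [0.5381, -0.4417, 0.0783]
ee_rot: [0.0, 0.707, 0.707, -0.0]
ft_force: [0.5, 0.7, 1.0]
width: 0.0003
grip_force: 0.2
```

Request:
{"fn": "move_arm", "kwargs": {
  "motion": [
    [[-0.74, -1.13, 0, 0, 0, 0, 0], [-0.61, -1.23, 0, 0, 0, 0, 0], [-0.46, -1.31, 0, 0, 0, 0, 0], [-0.3, -1.36, 0, 0, 0, 0, 0], [-0.16, -1.23, 0, 0, 0, 0, 0], [-0.03, -1.26, 0, 0, 0, 0, 0], [0, 0, 0, 0, 0, 0, 0], [0, 2, 0, 0, 0, 0, 0]]
  ]
}}

```text
time_s: 4.78
eef_pos: [0.4799, -0.4647, 0.0787]
ee_rot: [-0.001, 0.709, 0.706, -0.001]
ft_force: [0.5, -1.1, 0.9]
width: 0.0004
grip_force: 0.0
```

Request:
{"fn": "move_arm", "kwargs": {
  "motion": [
    [[2, 3, -2.5, 0, 0, 0, 0.8], [2, 3, -2.5, 0, 0, 0, 0.8], [2, 3, -2.5, 0, 0, 0, 0.8], [2, 3, -2.5, 0, 0, 0, 0.8], [2, 1.5, -2.5, 0, 0, 0, 0.8], [2, 0, -2.5, 0, 0, 0, 0.8], [0, 0, 0, 0, 0, 0, 0.8], [0, 0, 0, 0, 0, 0, 0.8]]
  ]
}}

```text
time_s: 5.45
eef_pos: [0.6144, -0.3461, 0.2247]
ee_rot: [0.001, 0.706, 0.708, 0.001]
ft_force: [-1.4, -0.6, -1.3]
width: 0.0507
grip_force: 0.0
```

```bash
python3 - <<'E'
from h import *
im=grab('wrist','w2.png'); s=readout.state(); print(s['time_s'],s['eef_pos'],s['joint_positions'])
E
```

```text
5.5 [ 0.61313611 -0.34716162  0.22339099] [ 0.29538047  0.48132936  0.18339227  1.54141342 -0.09356274  1.12697659
  0.4995036 ]
```

View pics/w2.png

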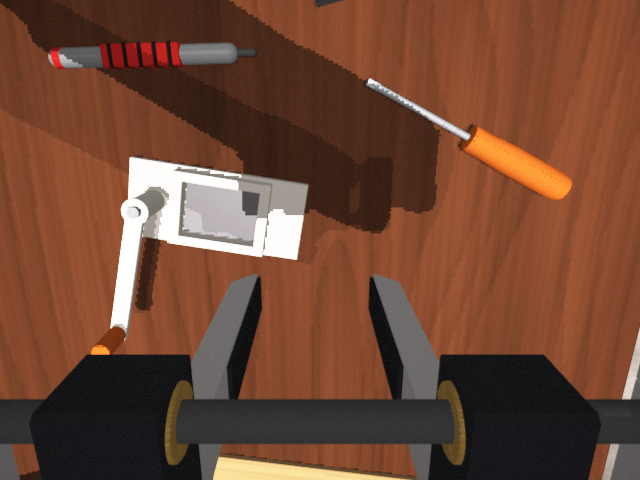

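The latch is now open at about 1.6 rad, with the bar hanging from (134,211) to (105,345) and the pocket empty at (225,213). Next I locate the case and the remaining items from the scene and side views.

```bash
python3 - <<'E'
from h import *
sc=grab('scene'); sd=grab('side')
for im,(u,v) in ((sc,(235,297)),(sd,(384,286))):
    hsv=cv2.cvtColor(im['color'],cv2.COLOR_RGB2HSV); m=cv2.inRange(hsv,(8,120,120),(26,255,255))
    w=np.zeros_like(m); w[v-14:v+15,u-16:u+17]=1; m*=w; m&=cv2.inRange(hsv,(8,150,200),(26,255,255))
    c=max(cv2.findContours(m,0,1)[0],key=cv2.contourArea); 
    b=cv2.boxPoints(cv2.minAreaRect(c)); print([np.round(px2w(im,*p,.032),3)[:2] for p in b], px2w(im,*b.mean(0),.032))
rows([((.62,-.25,.2),10)])
E
```

```text
[array([ 0.628, -0.172]), array([ 0.622, -0.15 ]), array([ 0.66 , -0.141]), array([ 0.665, -0.162])] [ 0.64400214 -0.15641538  0.032     ]Traceback (most recent call last):
  File "<stdin>", line 6, in <module>
ValueError: max() iterable argument is empty
```

Request:
{"fn": "move_arm", "kwargs": {
  "motion": [
    [[1.9, -0.1, 0, 0, 0, 1, 0.8], [1.9, 0.1, 0, 0, 0, 1, 0.8], [1.8, 0.3, 0, 0, 0, 1, 0.8], [1.8, -0.5, 0, 0, 0, 1, 0.8], [1.7, -0.7, 0, 0, 0, 1, 0.8], [1.6, -0.8, 0, 0, 0, 1, 0.8], [1.5, -1, 0, 0, 0, 1, 0.8], [1.4, -1.2, 0, 0, 0, 1, 0.8], [1.2, -1.3, 0, 0, 0, 1, 0.8], [1, -1.5, 0, 0, 0, 1, 0.8]]
  ]
}}

```text
time_s: 6.43
eef_pos: [0.6241, -0.166, 0.2221]
ee_rot: [-0.0, 0.967, 0.256, -0.001]
ft_force: [0.8, -0.2, 0.2]
width: 0.0751
grip_force: 0.0
```

Request:
{"fn": "move_arm", "kwargs": {
  "motion": [
    [[0, -1.5, 0, 0, 0, 1, 0.8], [0, -1.6, 0, 0, 0, 1, 0.8], [0, -1.6, 0, 0, 0, 1, 0.8], [0, -1.6, 0, 0, 0, 1, 0.8], [0, -1.6, 0, 0, 0, 1, 0.8], [0, 0, 0, 0, 0, 0, 0.8], [0, 0, 0, 0, 0, 0, 0.8]]
  ]
}}

```text
time_s: 7.02
eef_pos: [0.6005, -0.0914, 0.2224]
ee_rot: [0.0, 1.0, 0.001, -0.001]
ft_force: [0.2, -0.1, 0.3]
width: 0.0749
grip_force: 0.0
```

```bash
python3 - <<'E'
from h import *
im=grab('wrist','w3.png'); s=readout.state(); print(s['time_s'],s['eef_pos'],s['ee_rot'],s['joint_positions'])
print(w2px(im,(.643,-.156,.032)))
hsv=cv2.cvtColor(im['color'],cv2.COLOR_RGB2HSV); m=cv2.inRange(hsv,(12,150,180),(26,255,255))
for c in cv2.findContours(m,0,1)[0]:
    if cv2.contourArea(c)>200:
        b=cv2.boxPoints(cv2.minAreaRect(c)); print(b.round(),[np.round(px2w(im,*p,.032),4)[:2] for p in b], px2w(im,*b.mean(0),.032))
E
```

```text
7.0667 [ 0.60054055 -0.09225311  0.22266179] [ 2.94075618e-04  9.99999216e-01  1.12305388e-03 -4.68459883e-04] [-0.31511452  0.34314633  0.45835495  1.78766302 -0.17155969  1.05112833
 -1.36274727]
(np.float64(392.5682530655041), np.float64(158.75745110489223))
[[373. 140.]
 [402. 134.]
 [412. 181.]
 [384. 187.]] [array([ 0.658 , -0.1395]), array([ 0.6631, -0.1625]), array([ 0.6249, -0.1736]), array([ 0.6194, -0.1499])] [ 0.64168225 -0.15631429  0.032     ]
[[560.  15.]
 [576. -10.]
 [592.   0.]
 [576.  25.]] [array([ 0.7507, -0.2764]), array([ 0.7675, -0.2851]), array([ 0.761 , -0.2982]), array([ 0.7439, -0.2897])] [ 0.75583422 -0.28738204  0.032     ]
```

View pics/w3.png

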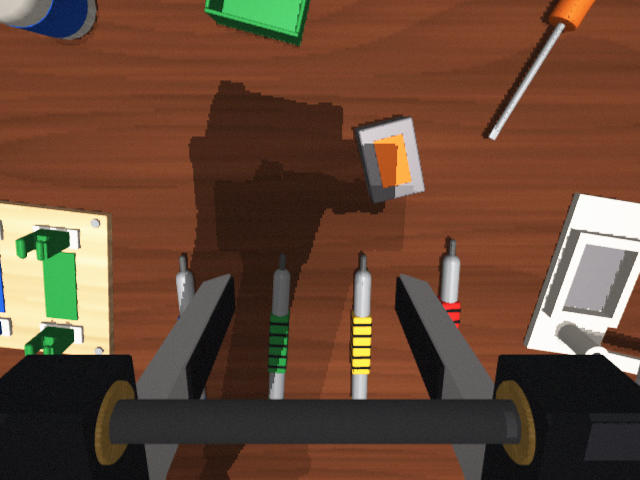

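```bash
cat >> h.py <<'E'
def caserect(im,u,v,r=60,z=.032):
    hsv=cv2.cvtColor(im['color'],cv2.COLOR_RGB2HSV); g=cv2.inRange(hsv,(0,0,95),(179,70,255))|cv2.inRange(hsv,(8,150,150),(26,255,255))
    m=np.zeros_like(g); u,v=int(u),int(v); m[max(v-r,0):v+r,u-r:u+r]=g[max(v-r,0):v+r,u-r:u+r]
    m=cv2.morphologyEx(cv2.morphologyEx(m,cv2.MORPH_CLOSE,np.ones((5,5))),cv2.MORPH_OPEN,np.ones((5,5)))
    c=max(cv2.findContours(m,0,1)[0],key=cv2.contourArea).reshape(-1,2)
    w=np.array([px2w(im,a,b,z)[:2] for a,b in c.astype(float)])*1000
    (cx,cy),(a,b),an=cv2.minAreaRect(w.astype(np.float32)); 
    return (cx,cy),(a,b),an
E
python3 - <<'E'
from h import *
im=grab('wrist'); print(caserect(im,390,160))
E
```

```text
((641.1203002929688, -155.6378173828125), (62.67510223388672, 44.293678283691406), 14.476604461669922)
```

Request:
{"fn": "move_arm", "kwargs": {
  "motion": [
    [[0.81, 1.28, 2.45, 0, 0, 0, 0.8], [0.81, 1.28, 2.45, 0, 0, 0, 0.8], [0.81, 1.28, 2.45, 0, 0, 0, 0.8], [0.81, 1.28, 2.45, 0, 0, 0, 0.8], [0.82, 1.26, 2.45, 0, 0, 0, 0.8], [0, 0, 0, 0, 0, -0.83, 0.8], [0, 0, 0, 0, 0, -0.83, 0.8], [0, 0, 0, 0, 0, -0.84, 0.8], [0, 0, 0, 0, 0, 0, 0.8], [0, 0, 0, 0, 0, 0, 0.8]]
  ]
}}

```text
time_s: 7.95
eef_pos: [0.6411, -0.1566, 0.1005]
ee_rot: [-0.0, 0.992, 0.129, -0.0]
ft_force: [0.2, 0.0, 0.0]
width: 0.075
grip_force: 0.0
```

```bash
python3 - <<'E'
from h import *
im=grab('wrist','w4.png'); s=readout.state(); print(s['time_s'],s['eef_pos'],R.from_matrix(rot(s['ee_rot'])).as_euler('xyz',degrees=True))
u,v=w2px(im,(.641,-.156,.032)); print(u,v); print(caserect(im,u,v,110))
rows([((.641,-.156,.039),5)])
E
```

```text
8.0 [ 0.64120734 -0.1562402   0.10065196] [1.79998235e+02 4.82212273e-03 1.47917244e+01]
313.12071284218206 258.32903324942856
((625.2400512695312, -178.46653747558594), (104.90620422363281, 96.15641021728516), 12.323148727416992)
5 x [-0.   -0.01  1.23]
```

Request:
{"fn": "move_arm", "kwargs": {
  "motion": [
    [[0, 0, 1.23, 0, 0, 0, 0.8], [0, 0, 1.23, 0, 0, 0, 0.8], [0, 0, 1.23, 0, 0, 0, 0.8], [0, 0, 1.23, 0, 0, 0, 0.8], [0, 0, 1.23, 0, 0, 0, 0.8], [0, 0, 0, 0, 0, 0, 0.6], [0, 0, 0, 0, 0, 0, 0.4], [0, 0, 0, 0, 0, 0, 0.4], [0, 0, 0, 0, 0, 0, 0.4], [0, 0, 0, 0, 0, 0, 0.3]]
  ],
  "newtons": 40
}}

```text
time_s: 8.83
eef_pos: [0.6418, -0.1552, 0.0399]
ee_rot: [0.0, 0.991, 0.13, 0.001]
ft_force: [0.1, 0.2, -0.3]
width: 0.0454
grip_force: 0.6
```

Request:
{"fn": "move_arm", "kwargs": {
  "motion": [
    [[0, 0, 0, 0, 0, 0, 0.2], [0, 0, 0, 0, 0, 0, 0.2], [0, 0, 0, 0, 0, 0, 0.2], [0, 0, -1, 0, 0, 0, 0.2], [0, 0, -2, 0, 0, 0, 0.2], [0, 0, -2, 0, 0, 0, 0.2], [0, 0, -2, 0, 0, 0, 0.2], [0, 0, -1, 0, 0, 0, 0.2], [0, 0, 0, 0, 0, 0, 0.2]]
  ]
}}

```text
time_s: 9.58
eef_pos: [0.6426, -0.1554, 0.1219]
ee_rot: [0.0, 0.991, 0.13, 0.002]
ft_force: [0.8, -0.5, -1.0]
width: 0.0446
grip_force: 40.0
```

```bash
python3 - <<'E'
from h import *
im=grab('wrist','w4.png'); s=readout.state(); print(s['time_s'],s['eef_pos'],s['width'],s['grip_force'],R.from_matrix(rot(s['ee_rot'])).as_euler('xyz',degrees=True))
hsv=cv2.cvtColor(im['color'],cv2.COLOR_RGB2HSV); m=cv2.inRange(hsv,(12,150,100),(26,255,255)); m[:150]=0; m[380:]=0; m[:,:200]=0;m[:,440:]=0
c=max(cv2.findContours(m,0,1)[0],key=cv2.contourArea); b=cv2.boxPoints(cv2.minAreaRect(c)); z=s['eef_pos'][2]-.039+.032
print(b.round(),[np.round(px2w(im,*p,z),4)[:2] for p in b], px2w(im,*b.mean(0),z)-s['eef_pos'])
E
```

```text
9.6333 [ 0.64186364 -0.15513453  0.12018674] 0.04464867232489899 39.968554973602295 [ 1.79971778e+02 -9.92843936e-02  1.50028074e+01]
[[279. 374.]
 [279. 374.]
 [279. 374.]
 [279. 374.]] [array([ 0.605 , -0.1487]), array([ 0.605 , -0.1487]), array([ 0.605 , -0.1487]), array([ 0.605 , -0.1487])] [-0.03686129  0.00642843 -0.007     ]
```

View pics/w4.png

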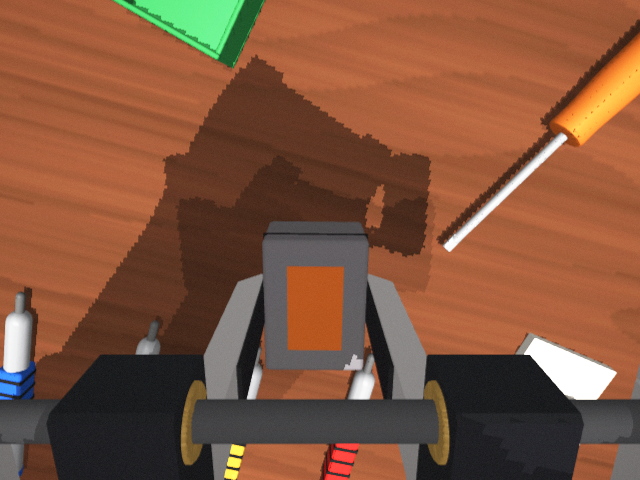

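Request:
{"fn": "move_arm", "kwargs": {
  "motion": [
    [[-1, 0.5, -0.5, 0, 0, 0, 0.2], [-2, 1, -0.7, 0, 0, 0, 0.2], [-2.2, 1.05, -0.7, 0, 0, 0, 0.2], [-2.2, 1.05, -0.7, 0, 0, 0, 0.2], [-2.2, 1.05, -0.7, 0, 0, 0, 0.2], [-2.2, 1.05, -0.7, 0, 0, 0, 0.2], [-1.5, 0.7, 0, 0, 0, 0, 0.2]]
  ]
}}

```text
time_s: 10.22
eef_pos: [0.5269, -0.2535, 0.1595]
ee_rot: [0.0, 0.992, 0.129, -0.0]
ft_force: [0.2, -0.8, -1.3]
width: 0.0446
grip_force: 40.0
```

Request:
{"fn": "move_arm", "kwargs": {
  "motion": [
    [[0, 0, 0, 0, 0, 0.7, 0.2], [0, 0, 0, 0, 0, 0.8, 0.2], [0, 0, 0, 0, 0, 0.8, 0.2], [0, 0, 0, 0, 0, 0.8, 0.2], [0, 0, 0, 0, 0, 0.84, 0.2], [0, 0, 0, 0, 0, 0, 0.2], [0, 0, 0, 0, 0, 0, 0.2], [0, 0, 0, 0, 0, 0, 0.2]]
  ]
}}

```text
time_s: 10.88
eef_pos: [0.5291, -0.2513, 0.1587]
ee_rot: [-0.0, 0.997, -0.074, -0.0]
ft_force: [-0.3, 0.2, -0.7]
width: 0.0446
grip_force: 40.0
```

```bash
python3 - <<'E'
from h import *
im=grab('wrist','w5.png'); s=readout.state(); print(s['time_s'],s['eef_pos'],s['width'],s['grip_force'],R.from_matrix(rot(s['ee_rot'])).as_euler('xyz',degrees=True),im['eye'],im['orientation'])
z=s['eef_pos'][2]-.007
M=rot(s['ee_rot'])
for p in [(265,236),(367,235),(370,368),(265,366)]: print((M.T@(px2w(im,*p,z)-s['eef_pos'])).round(4))
c=im['color'][120:480,300:640]; cv2.imwrite('pics/c5.png',cv2.resize(c,(567,600),interpolation=cv2.INTER_CUBIC)[:,:,::-1])
E
```

```text
10.9333 [ 0.52921915 -0.25134988  0.15885951] 0.044822514564977364 39.968544244766235 [-1.79998423e+02  3.51464441e-02 -8.49164657e+00] [ 0.61191434 -0.26346031  0.31634872] [-0.64637774  0.09435722 -0.1086013   0.7493319 ]
[ 0.0325 -0.0205  0.007 ]
[0.033  0.0215 0.007 ]
[-0.0302  0.0252  0.007 ]
[-0.0292 -0.0225  0.007 ]
```

View pics/c5.png

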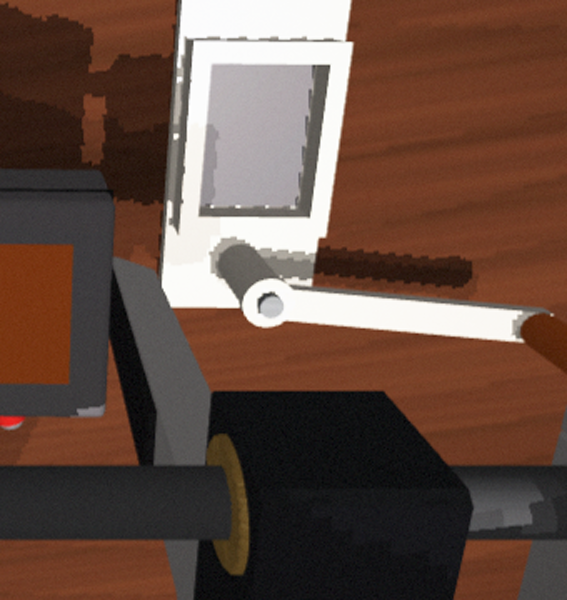

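The crop shows the pocket's inner rim at (210,65), (331,65), (308,215) and (198,215), and the latch out of the way. The case sits squarely in the jaws.

```bash
python3 - <<'E'
from h import *
im={'cx':314.7045,'cy':230.9731,'fx':418.4055,'fy':418.4055,'eye':[ 0.61191434,-0.26346031,0.31634872],'orientation':[-0.64637774,0.09435722,-0.1086013,0.7493319]}
P=np.array([px2w(im,300+a/1.6676,120+b/1.6667,.022) for a,b in [(210,65),(331,65),(308,215),(198,215)]])
print(P.round(4),P.mean(0),np.hypot(*(P[0]-P[1])[:2]),np.hypot(*(P[1]-P[2])[:2]))
print(np.degrees([np.arctan2(*(P[0]-P[3])[1::-1]),np.arctan2(*(P[1]-P[2])[1::-1])]))
piv=px2w(im,300+270/1.6676,120+305/1.6667,.055); print(piv)
E
```

```text
[[ 0.5658 -0.3355  0.022 ]
 [ 0.5584 -0.3856  0.022 ]
 [ 0.493  -0.3739  0.022 ]
 [ 0.5002 -0.3254  0.022 ]] [ 0.52935557 -0.355106    0.022     ] 0.05069733152237472 0.06645759381197805
[ -8.70826298 -10.11053603]
[ 0.46917277 -0.34480804  0.055     ]
```

Request:
{"fn": "move_arm", "kwargs": {
  "motion": [
    [[0.3, 2.05, 0, 0, 0, 0.06, 0.2], [0.3, 2.05, 0, 0, 0, 0, 0.2], [0.3, 2.05, 0, 0, 0, 0, 0.2], [0.3, 2.05, 0, 0, 0, 0, 0.2], [0.29, 2.05, 0, 0, 0, 0, 0.2], [0, 0, 2, 0, 0, 0, 0.2], [0, 0, 2, 0, 0, 0, 0.2], [0, 0, 2, 0, 0, 0, 0.2], [0, 0, 2, 0, 0, 0, 0.2], [0, 0, 0.88, 0, 0, 0, 0.2]]
  ]
}}

```text
time_s: 11.77
eef_pos: [0.5272, -0.3543, 0.0679]
ee_rot: [-0.001, 0.997, -0.078, -0.001]
ft_force: [-0.9, 0.5, -1.2]
width: 0.0445
grip_force: 40.0
```

Request:
{"fn": "move_arm", "kwargs": {
  "motion": [
    [[0, 0, 0, 0, 0, 0, 0.2], [0, 0, 0, 0, 0, 0, 0.2]]
  ]
}}

```text
time_s: 11.93
eef_pos: [0.5282, -0.3552, 0.0707]
ee_rot: [0.0, 0.997, -0.078, -0.0]
ft_force: [-0.3, -0.2, -1.4]
width: 0.0448
grip_force: 40.0
```

```bash
python3 - <<'E'
from h import *
s=readout.state(); print(s['time_s'],s['eef_pos'],s['width'],s['grip_force'],R.from_matrix(rot(s['ee_rot'])).as_euler('xyz',degrees=True),s['ft_force'])
im=grab('wrist'); c=im['color'][100:400,180:460]; 
sc=grab('scene'); d=sc['color'][225:305,105:205]
o=np.hstack([cv2.resize(c,(420,450)),cv2.resize(d,(375,450),interpolation=cv2.INTER_CUBIC)]); cv2.imwrite('pics/c6.png',o[:,:,::-1])
rows([((.5288,-.3548,.047),6)])
E
```

```text
11.9333 [ 0.52820441 -0.35519368  0.07066764] 0.04475435110031837 39.96861219406128 [ 1.79997106e+02  2.25470594e-02 -8.97439799e+00] [-0.25460949 -0.16075783 -1.44596791]
6 x [-0.   -0.01  0.41]
```

View pics/c6.png

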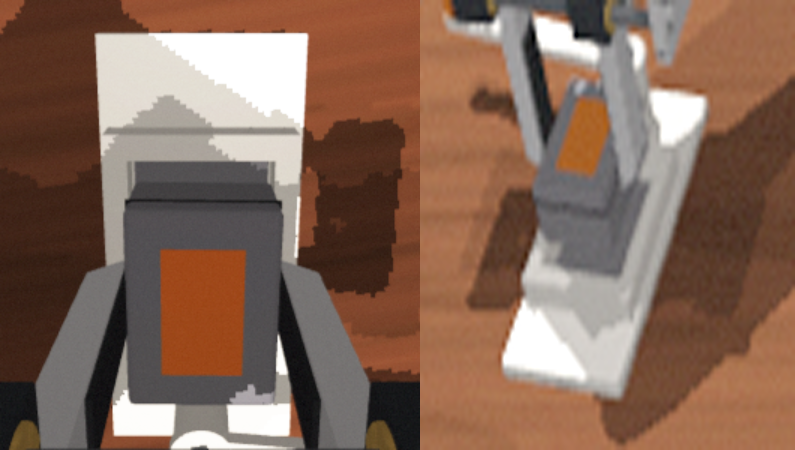

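Left: the case is square over the pocket, with the rim showing evenly on both sides. Right: the scene view agrees. I descend gently.

Request:
{"fn": "move_arm", "kwargs": {
  "motion": [
    [[0, 0, 0.4, 0, 0, 0, 0.2], [0, 0, 0.4, 0, 0, 0, 0.2], [0, 0, 0.4, 0, 0, 0, 0.2], [0, 0, 0.3, 0, 0, 0, 0.2], [0, 0, 0, 0, 0, 0, 0.2]]
  ]
}}

```text
time_s: 12.45
eef_pos: [0.528, -0.3546, 0.0547]
ee_rot: [-0.0, 0.997, -0.078, -0.0]
ft_force: [-0.0, 0.0, -2.2]
width: 0.0444
grip_force: 40.0
```

Request:
{"fn": "move_arm", "kwargs": {
  "motion": [
    [[0, 0, 0.3, 0, 0, 0, 0.2], [0, 0, 0.3, 0, 0, 0, 0.2], [0, 0, 0.15, 0, 0, 0, 0.2], [0, 0, 0, 0, 0, 0, 0.2]]
  ]
}}

```text
time_s: 12.78
eef_pos: [0.5282, -0.355, 0.048]
ee_rot: [-0.0, 0.997, -0.079, -0.0]
ft_force: [-0.3, 0.1, -0.6]
width: 0.0446
grip_force: 40.0
```

Request:
{"fn": "move_arm", "kwargs": {
  "motion": [
    [[0, 0, 0.05, 0, 0, 0, 0.55], [0, 0, 0, 0, 0, 0, 0.62], [0, 0, 0, 0, 0, 0, 0.62], [0, 0, -0.5, 0, 0, 0, 0.62], [0, 0, -1.5, 0, 0, 0, 0.62], [0, 0, -2.5, 0, 0, 0, 0.62], [0, 0, -2.5, 0, 0, 0, 0.62], [0, 0, -2, 0, 0, 0, 0.62], [0, 0, 0, 0, 0, 0, 0.62], [0, 0, 0, 0, 0, 0, 0.62]]
  ]
}}

```text
time_s: 13.62
eef_pos: [0.5289, -0.3552, 0.1388]
ee_rot: [0.0, 0.997, -0.078, 0.001]
ft_force: [-0.3, -0.2, -1.5]
width: 0.0584
grip_force: 0.0
```

```bash
python3 - <<'E'
from h import *
s=readout.state(); print(s['time_s'],s['eef_pos'],s['width'])
im=grab('wrist','w7.png')
u,v=w2px(im,(.5303,-.355,.04)); print(u,v,caserect(im,u,v,48,.04))
z=.078
piv=np.array([.4695,-.345]); yaw=s=-.156
X=np.array([np.cos(yaw),np.sin(yaw)]); Y=np.array([X[1],-X[0]])
out=[]
for th in np.linspace(1.72,0,17):
    f=-.153-th; t=np.array([-np.sin(f),np.cos(f)]); k=piv+.115*np.array([np.cos(f),np.sin(f)])
    out.append(k-t*(8+8*abs(t@X)+12.5*abs(t@Y))/1000)
print(out[0],out[-1])
a=out
rows([((.406,-.440,.14),7),((.406,-.44,z),4),((*a[0],z),2)]+[((*q,z),1) for q in a[1:]])
E
```

```text
13.6167 [ 0.52890991 -0.35519681  0.1388149 ] 0.05837367690278327
313.72877566409716 240.60920219570113 ((528.0306396484375, -363.81781005859375), (41.492218017578125, 64.39730072021484), 82.78217315673828)
[ 0.41834119 -0.44950996] [ 0.58002868 -0.38281062]
7 x [-1.54  1.48 -0.03]
4 x [-0.    0.    1.55]
2 x [0.68 0.37 0.  ]
1 x [1.34 0.31 0.  ]
1 x [1.2  0.16 0.  ]
1 x [1.13 0.05 0.  ]
1 x [ 1.14 -0.06  0.  ]
1 x [ 1.14 -0.18  0.  ]
1 x [ 1.13 -0.3   0.  ]
1 x [ 1.11 -0.42  0.  ]
1 x [ 1.08 -0.54  0.  ]
1 x [ 1.03 -0.66  0.  ]
1 x [ 0.97 -0.78  0.  ]
1 x [ 0.89 -0.89  0.  ]
1 x [ 0.79 -1.    0.  ]
1 x [ 0.69 -1.09  0.  ]
1 x [ 0.57 -1.18  0.  ]
1 x [ 0.43 -1.25  0.  ]
1 x [ 0.29 -1.3   0.  ]
```

View pics/w7.png

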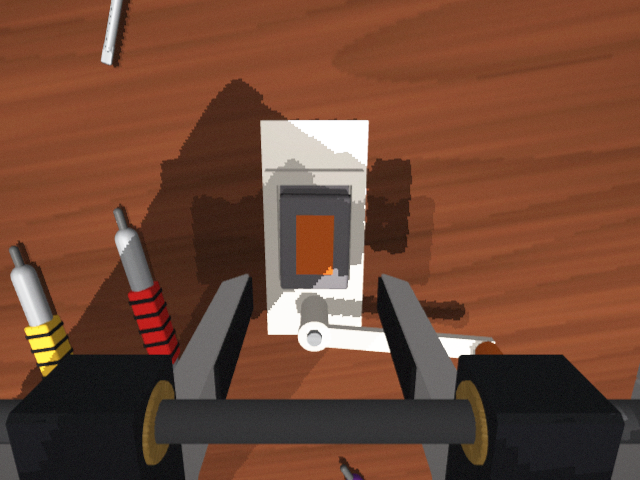

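The case is seated square in the pocket at (315,238), and the bar is clear, running from (314,337) to (485,350). Now I close the latch.

Request:
{"fn": "move_arm", "kwargs": {
  "motion": [
    [[-1.54, 1.48, 0, 0, 0, 0, 0], [-1.54, 1.48, 0, 0, 0, 0, 0], [-1.54, 1.48, 0, 0, 0, 0, 0], [-1.54, 1.48, 0, 0, 0, 0, 0], [-1.54, 1.48, 0, 0, 0, 0, 0], [-1.54, 1.48, 0, 0, 0, 0, 0], [-1.54, 1.48, 0, 0, 0, 0, 0], [0, 0, 0, 0, 0, 0, 0], [0, 0, 0, 0, 0, 0, 0]]
  ]
}}

```text
time_s: 14.42
eef_pos: [0.4042, -0.4408, 0.1366]
ee_rot: [-0.0, 0.997, -0.08, -0.001]
ft_force: [1.3, -0.9, 1.3]
width: 0.0018
grip_force: 0.0
```

Request:
{"fn": "move_arm", "kwargs": {
  "motion": [
    [[0, 0, 1.55, 0, 0, 0, 0], [0, 0, 1.55, 0, 0, 0, 0], [0, 0, 1.55, 0, 0, 0, 0], [0, 0, 1.4, 0, 0, 0, 0], [0, 0, 0, 0, 0, 0, 0], [0.68, 0.37, 0, 0, 0, 0, 0], [0.68, 0.37, 0, 0, 0, 0, 0]]
  ]
}}

```text
time_s: 15.0
eef_pos: [0.4189, -0.45, 0.0774]
ee_rot: [-0.0, 0.997, -0.078, 0.0]
ft_force: [0.1, -0.3, -0.2]
width: 0.0003
grip_force: 0.0
```

Request:
{"fn": "move_arm", "kwargs": {
  "motion": [
    [[1.34, 0.31, 0, 0, 0, 0, 0], [1.2, 0.16, 0, 0, 0, 0, 0], [1.13, 0.05, 0, 0, 0, 0, 0], [1.14, -0.06, 0, 0, 0, 0, 0], [1.14, -0.18, 0, 0, 0, 0, 0], [1.13, -0.3, 0, 0, 0, 0, 0], [1.11, -0.42, 0, 0, 0, 0, 0], [1.08, -0.54, 0, 0, 0, 0, 0]]
  ]
}}

```text
time_s: 15.67
eef_pos: [0.5121, -0.4543, 0.0769]
ee_rot: [-0.0, 0.997, -0.078, -0.0]
ft_force: [-0.1, 1.1, 0.3]
width: 0.0004
grip_force: 0.4
```

Request:
{"fn": "move_arm", "kwargs": {
  "motion": [
    [[1.03, -0.66, 0, 0, 0, 0, 0], [0.97, -0.78, 0, 0, 0, 0, 0], [0.89, -0.89, 0, 0, 0, 0, 0], [0.79, -1, 0, 0, 0, 0, 0], [0.69, -1.09, 0, 0, 0, 0, 0], [0.57, -1.18, 0, 0, 0, 0, 0]]
  ]
}}

```text
time_s: 16.17
eef_pos: [0.5694, -0.406, 0.0769]
ee_rot: [0.0, 0.997, -0.078, -0.0]
ft_force: [0.0, -0.0, -0.5]
width: 0.0005
grip_force: 0.2
```

Request:
{"fn": "move_arm", "kwargs": {
  "motion": [
    [[0.43, -0.8, 0, 0, 0, 0, 0], [0.29, -0.8, 0, 0, 0, 0, 0], [0, -0.3, 0, 0, 0, 0, 0], [0, 0, 0, 0, 0, 0, 0]]
  ]
}}

```text
time_s: 16.5
eef_pos: [0.5789, -0.3884, 0.0769]
ee_rot: [-0.0, 0.997, -0.078, -0.0]
ft_force: [-0.4, -0.1, -0.5]
width: 0.0004
grip_force: 0.0
```

Request:
{"fn": "move_arm", "kwargs": {
  "motion": [
    [[0, -0.2, 0, 0, 0, 0, 0], [0, -0.2, 0, 0, 0, 0, 0], [0, -0.1, 0, 0, 0, 0, 0], [0, 0, 0, 0, 0, 0, 0]]
  ]
}}

```text
time_s: 16.83
eef_pos: [0.5791, -0.3847, 0.077]
ee_rot: [-0.0, 0.997, -0.079, -0.0]
ft_force: [0.6, -0.1, -0.2]
width: 0.0006
grip_force: 0.0
```

Request:
{"fn": "move_arm", "kwargs": {
  "motion": [
    [[0, -0.15, 0, 0, 0, 0, 0], [0, 0, 0, 0, 0, 0, 0], [0, 0, 0, 0, 0, 0, 0]]
  ]
}}

```text
time_s: 17.08
eef_pos: [0.5794, -0.3833, 0.077]
ee_rot: [0.0, 0.997, -0.079, -0.0]
ft_force: [-0.9, -1.2, 0.4]
width: 0.0005
grip_force: 0.9
```

Request:
{"fn": "move_arm", "kwargs": {
  "motion": [
    [[0, -0.15, 0, 0, 0, 0, 0], [0, 0, 0, 0, 0, 0, 0], [0, 0, 0, 0, 0, 0, 0]]
  ]
}}

```text
time_s: 17.33
eef_pos: [0.5794, -0.383, 0.0771]
ee_rot: [0.001, 0.997, -0.079, 0.0]
ft_force: [-0.4, -7.1, -1.7]
width: 0.0005
grip_force: 3.8
```

Request:
{"fn": "move_arm", "kwargs": {
  "motion": [
    [[0, -0.1, 0, 0, 0, 0, 0], [0, 0, 0, 0, 0, 0, 0], [0, 0, 0, 0, 0, 0, 0]]
  ]
}}

```text
time_s: 17.58
eef_pos: [0.5794, -0.3829, 0.0772]
ee_rot: [0.002, 0.997, -0.079, 0.0]
ft_force: [-0.3, -11.5, -2.9]
width: 0.0003
grip_force: 5.5
```

Request:
{"fn": "move_arm", "kwargs": {
  "motion": [
    [[0, 0.7, 0, 0, 0, 0, 0], [0, 0.8, 0, 0, 0, 0, 0], [0, 0, -2, 0, 0, 0, 0], [0, 0, -3, 0, 0, 0, 0], [0, 0, -3, 0, 0, 0, 0], [0, 0, -3, 0, 0, 0, 0]]
  ]
}}

```text
time_s: 18.08
eef_pos: [0.5772, -0.3956, 0.188]
ee_rot: [-0.0, 0.997, -0.079, -0.0]
ft_force: [1.0, -0.3, 1.0]
width: 0.0005
grip_force: 0.0
```

Request:
{"fn": "move_arm", "kwargs": {
  "motion": [
    [[-1.49, -2.58, -0.8, 0, 0, 0, 0.6], [-1.49, -2.58, -0.8, 0, 0, 0, 0.6], [-1.49, -2.58, -0.8, 0, 0, 0, 0.6], [-1.49, -2.58, -0.8, 0, 0, 0, 0.6], [-1.49, -2.58, -0.8, 0, 0, 0, 0.6], [-1.49, -2.58, -0.8, 0, 0, 0, 0.6], [-1.49, -2.58, -0.8, 0, 0, 0, 0.6], [-1.49, -2.58, -0.8, 0, 0, 0, 0.6], [-1.49, -2.58, 0, 0, 0, 0, 0.6], [-1.49, -2.58, 0, 0, 0, 0, 0.6]]
  ]
}}

```text
time_s: 18.92
eef_pos: [0.4704, -0.1163, 0.2516]
ee_rot: [-0.0, 0.997, -0.079, 0.001]
ft_force: [0.9, -0.1, 0.4]
width: 0.056
grip_force: 0.0
```

Request:
{"fn": "move_arm", "kwargs": {
  "motion": [
    [[0, 0, 0, 0, 0, -0.75, 0.6], [0, 0, 0, 0, 0, -0.75, 0.6], [0, 0, 0, 0, 0, 0, 0.6], [0, 0, 0, 0, 0, 0, 0.6]]
  ]
}}

```text
time_s: 19.25
eef_pos: [0.4709, -0.1175, 0.2511]
ee_rot: [-0.0, 1.0, -0.001, 0.0]
ft_force: [0.3, -0.3, -0.6]
width: 0.0562
grip_force: 0.0
```

```bash
cat >> h.py <<'E'
HSV={'red':[((0,150,60),(8,255,255)),((172,150,60),(179,255,255))],'yellow':[((22,150,80),(34,255,255))],'green':[((45,120,40),(78,255,255))],'blue':[((105,130,40),(128,255,255))]}
def tools(im,zt=.018):
    hsv=cv2.cvtColor(im['color'],cv2.COLOR_RGB2HSV); out={}
    for k,rs in HSV.items():
        m=sum(cv2.inRange(hsv,*r) for r in rs).astype(np.uint8); m=cv2.morphologyEx(m,cv2.MORPH_CLOSE,np.ones((7,7)))
        for c in cv2.findContours(m,0,1)[0]:
            if cv2.contourArea(c)<150: continue
            w=np.array([px2w(im,a,b,zt)[:2] for a,b in c.reshape(-1,2).astype(float)])*1000
            (x,y),(a,b),an=cv2.minAreaRect(w.astype(np.float32))
            if a<b: a,b,an=b,a,an-90
            print(k,'xy %.1f %.1f size %.1f %.1f ang %.1f'%(x,y,a,b,an),'px',c.reshape(-1,2).mean(0).round())
def st():
    s=readout.state(); print('t',s['time_s'],'p',np.round(s['eef_pos'],4),'w',round(s['width'],4),'grip',round(s['grip_force'],1),'eul',R.from_matrix(rot(s['ee_rot'])).as_euler('xyz',degrees=True).round(2),'q7',round(s['joint_positions'][6],2),'F',np.round(s['ft_force'],1)); return s
E
python3 - <<'E'
from h import *
st(); im=grab('wrist','w8.png'); tools(im)
E
```

```text
t 19.25 p [ 0.4709 -0.1175  0.2511] w 0.0562 grip 0.0 eul [-1.7999e+02 -1.0000e-02 -1.6000e-01] q7 -1.41 F [ 0.3 -0.3 -0.6]
red xy 158.4 -142.2 size 215.5 50.8 ang 89.8 px [348. 460.]
red xy 250.6 -193.8 size 33.0 17.1 ang -75.9 px [385. 393.]
red xy 263.5 -433.9 size 68.7 35.3 ang 79.3 px [604. 381.]
red xy 338.6 189.2 size 102.7 74.2 ang 7.4 px [ 19. 329.]
red xy 333.9 -134.9 size 176.4 124.3 ang 6.0 px [335. 330.]
red xy 347.4 -328.8 size 281.3 110.9 ang 82.9 px [525. 307.]
red xy 414.0 151.7 size 29.4 17.9 ang 89.9 px [ 42. 255.]
red xy 413.6 -419.0 size 39.5 18.6 ang -76.8 px [620. 253.]
red xy 418.5 59.2 size 43.4 19.5 ang 78.2 px [140. 252.]
red xy 420.8 109.8 size 47.6 17.8 ang 87.5 px [ 86. 250.]
red xy 415.0 -367.9 size 72.9 32.3 ang 57.7 px [569. 250.]
red xy 440.8 -307.8 size 54.2 20.1 ang -82.9 px [507. 230.]
red xy 434.1 -105.3 size 72.5 42.6 ang -53.0 px [302. 230.]
red xy 489.6 -394.1 size 112.8 56.0 ang 12.3 px [619. 180.]
red xy 471.2 -107.7 size 583.2 338.5 ang 89.9 px [259. 129.]
yellow xy 458.0 -138.0 size 61.4 16.7 ang 0.4 px [336. 211.]
green xy 466.9 163.6 size 43.9 22.9 ang -75.4 px [ 19. 204.]
green xy 460.2 -56.7 size 64.3 19.4 ang -3.8 px [251. 209.]
green xy 519.8 147.0 size 68.4 29.7 ang -6.8 px [ 27. 146.]
green xy 566.8 146.3 size 30.0 18.2 ang 80.6 px [16. 92.]
blue xy 458.3 28.8 size 64.9 22.4 ang 0.9 px [162. 211.]
```

View pics/w8.png

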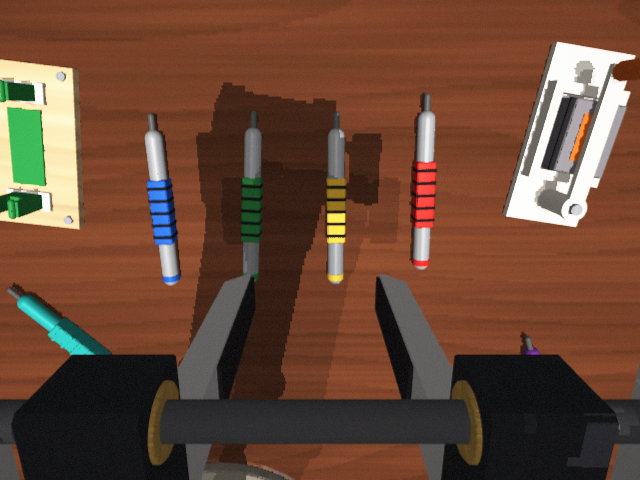

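The view shows blue (162,211), green (251,209), yellow (336,211) and red (424,195), all lying roughly along x with blades towards +x. The latch lies over the case at right. Next I measure the board from above.

Request:
{"fn": "move_arm", "kwargs": {
  "motion": [
    [[0.1, -3.1, 0, 0, 0, 0, 0.6], [0.1, -3.1, 0, 0, 0, 0, 0.6], [0.1, -3.1, 0, 0, 0, 0, 0.6], [0.1, -3.1, 0, 0, 0, 0, 0.6], [0.1, -3.1, 0, 0, 0, 0, 0.6], [0.1, -3.1, 0, 0, 0, 0, 0.6], [0.1, -3.1, 0, 0, 0, 0, 0.6], [0.1, -3.1, 0, 0, 0, 0, 0.6], [0.1, -3.1, 0, 0, 0, 0, 0.6], [0.1, -3.1, 0, 0, 0, 0, 0.6]]
  ]
}}

```text
time_s: 20.13
eef_pos: [0.481, 0.1939, 0.2509]
ee_rot: [0.0, 1.0, -0.002, -0.0]
ft_force: [0.9, -0.0, 0.5]
width: 0.0563
grip_force: 0.0
```

Request:
{"fn": "move_arm", "kwargs": {
  "motion": [
    [[0, -3.1, 0, 0, 0, 0, 0.6], [0, -3.1, 0, 0, 0, 0, 0.6], [0, 0, 0, 0, 0, 0, 0.6], [0, 0, 0, 0, 0, 0, 0.6], [0, 0, 0, 0, 0, 0, 0.6]]
  ]
}}

```text
time_s: 20.55
eef_pos: [0.4811, 0.2539, 0.2506]
ee_rot: [0.0, 1.0, -0.001, -0.0]
ft_force: [-1.1, -0.4, 0.2]
width: 0.0564
grip_force: 0.0
```

```bash
cat > b.py <<'E'
from h import *
HSV['red']=[((0,215,120),(6,255,255)),((176,215,120),(179,255,255))]
st(); im=grab('wrist','w9.png'); print(im['eye'],im['orientation'])
for k,rs in HSV.items():
    hsv=cv2.cvtColor(im['color'],cv2.COLOR_RGB2HSV)
    m=sum(cv2.inRange(hsv,*r) for r in rs).astype(np.uint8); m=cv2.morphologyEx(m,cv2.MORPH_OPEN,np.ones((3,3)))
    for c in cv2.findContours(m,0,1)[0]:
        if cv2.contourArea(c)<250: continue
        w=np.array([px2w(im,a,b,.0105)[:2] for a,b in c.reshape(-1,2).astype(float)])*1000
        (x,y),(a,b),an=cv2.minAreaRect(w.astype(np.float32))
        if a<b: a,b,an=b,a,an-90
        print(k,'xy %.1f %.1f size %.1f %.1f ang %.1f'%(x,y,a,b,an),'px',cv2.boundingRect(c))
E
python3 b.py
```

```text
t 20.55 p [0.4811 0.2539 0.2506] w 0.0564 grip 0.0 eul [ 1.7996e+02  3.0000e-02 -1.3000e-01] q7 -2.14 F [-1.1 -0.4  0.2]
[0.56479472 0.25386717 0.40830133] [-0.69907258  0.10221978 -0.10109736  0.7004484 ]
green xy 463.2 151.5 size 36.0 22.6 ang 82.5 px (401, 202, 36, 26)
green xy 519.2 151.5 size 69.4 30.0 ang -6.9 px (402, 118, 44, 77)
green xy 570.0 138.7 size 36.1 17.8 ang 83.6 px (420, 90, 42, 23)
blue xy 471.7 225.1 size 29.5 23.7 ang 83.1 px (329, 193, 31, 27)
blue xy 527.7 221.1 size 69.3 29.7 ang -6.8 px (330, 109, 40, 77)
blue xy 578.9 212.2 size 29.5 17.5 ang 81.5 px (344, 79, 34, 24)
```

```bash
python3 - <<'E'
import h
from h import *
im=optics.get_image('wrist'); hsv=cv2.cvtColor(im['color'],cv2.COLOR_RGB2HSV)
for p in ((.5361,.2906,.0105),(.5446,.3601,.0105)):
    u,v=map(int,w2px(im,p)); print(u,v,hsv[v,u])
    h0=hsv[v,u].astype(int); m=cv2.inRange(hsv,tuple(map(float,(max(h0[0]-3,0),h0[1]-50,h0[2]-60))),tuple(map(float,(h0[0]+3,255,255))))
    for c in cv2.findContours(m,0,1)[0]:
        if cv2.contourArea(c)>250 and cv2.pointPolygonTest(c,(u,v),False)>=0:
            w=np.array([px2w(im,a,b,.0105)[:2] for a,b in c.reshape(-1,2).astype(float)])*1000; print(cv2.minAreaRect(w.astype(np.float32)))
E
```

```text
274 139 [ 22 198 182]
((535.9365844726562, 290.9349060058594), (30.516075134277344, 70.82884979248047), 83.1064682006836)
198 129 [  1 213 163]
((544.5094604492188, 360.2906494140625), (29.895936965942383, 69.72504425048828), 83.12559509277344)
```

Request:
{"fn": "move_arm", "kwargs": {
  "motion": [
    [[-0.39, 2.84, 0, 0, 0, 0, 0.6], [-0.39, 2.84, 0, 0, 0, 0, 0.6], [-0.39, 2.84, 0, 0, 0, 0, 0.6], [-0.39, 2.84, 0, 0, 0, 0, 0.6], [-0.39, 2.84, 1.75, 0, 0, 0, 0.6], [-0.39, 2.84, 1.75, 0, 0, 0, 0.6], [-0.39, 2.84, 1.75, 0, 0, 0, 0.6], [-0.39, 2.84, 1.75, 0, 0, 0, 0.6], [0, 0, 0, 0, 0, 0, 0.6], [0, 0, 0, 0, 0, 0, 0.6]]
  ]
}}

```text
time_s: 21.48
eef_pos: [0.4489, 0.0255, 0.1806]
ee_rot: [0.0, 1.0, -0.002, -0.001]
ft_force: [0.8, 0.2, 0.0]
width: 0.0568
grip_force: 0.0
```

```bash
cat > t.py <<'E'
from h import *
import sys
HSV['red']=[((0,190,60),(5,255,255)),((176,190,60),(179,255,255))]
HSV['yellow']=[((21,170,60),(34,255,255))]
def sleeve(k,zt=.018,box=None,amin=400):
    s=st(); im=grab('wrist'); hsv=cv2.cvtColor(im['color'],cv2.COLOR_RGB2HSV)
    m=sum(cv2.inRange(hsv,*r) for r in HSV[k]).astype(np.uint8)
    if box: b=np.zeros_like(m); b[box[1]:box[3],box[0]:box[2]]=1; m=m*b
    m=cv2.morphologyEx(m,cv2.MORPH_CLOSE,np.ones((11,11)))
    for c in cv2.findContours(m,0,1)[0]:
        if cv2.contourArea(c)<amin: continue
        w=np.array([px2w(im,a,b,zt)[:2] for a,b in c.reshape(-1,2).astype(float)])*1000
        (x,y),(a,b),an=cv2.minAreaRect(w.astype(np.float32))
        if a<b: a,b,an=b,a,an-90
        d=rot(s['ee_rot']).T@(np.array([x,y,0])/1000-s['eef_pos'])
        print(k,'xy %.1f %.1f size %.1f %.1f ang %.1f'%(x,y,a,b,an),'tool-frame cm',(d[:2]*100).round(2),'px',cv2.boundingRect(c))
    return im
if __name__=='__main__': sleeve(sys.argv[1],float(sys.argv[2]) if len(sys.argv)>2 else .018)
E
python3 t.py blue
```

```text
t 21.4833 p [0.4489 0.0255 0.1806] w 0.0568 grip 0.0 eul [ 1.7999e+02  6.0000e-02 -2.7000e-01] q7 -1.73 F [0.8 0.2 0. ]
blue xy 474.5 237.4 size 51.7 23.1 ang -78.4 tool-frame cm [  2.48 -21.21] px (8, 171, 64, 32)
blue xy 457.8 31.8 size 64.1 17.9 ang 0.9 tool-frame cm [ 0.9  -0.64] px (294, 165, 25, 81)
blue xy 527.7 217.2 size 68.5 29.6 ang -6.9 tool-frame cm [  7.8  -19.21] px (30, 64, 47, 100)
blue xy 580.0 223.1 size 44.8 18.9 ang 81.6 tool-frame cm [ 13.03 -19.83] px (0, 18, 65, 37)
```

Request:
{"fn": "move_arm", "kwargs": {
  "motion": [
    [[0.45, -0.32, 2, 0, 0, -0.2, 0.6], [0.45, -0.32, 2, 0, 0, 0, 0.6], [0, 0, 2, 0, 0, 0, 0.6], [0, 0, 2, 0, 0, 0, 0.6], [0, 0, 2, 0, 0, 0, 0.6], [0, 0, 2, 0, 0, 0, 0.6], [0, 0, 2, 0, 0, 0, 0.6], [0, 0, 1.2, 0, 0, 0, 0.6], [0, 0, 0.26, 0, 0, 0, 0.6], [0, 0, 0, 0, 0, 0, 0.6]]
  ],
  "newtons": 50
}}

```text
time_s: 22.37
eef_pos: [0.4588, 0.0347, 0.0262]
ee_rot: [-0.0, 1.0, 0.011, -0.0]
ft_force: [0.3, 0.3, -1.1]
width: 0.0563
grip_force: 0.0
```

Request:
{"fn": "move_arm", "kwargs": {
  "motion": [
    [[0, 0, 0, 0, 0, 0, 0.4], [0, 0, 0, 0, 0, 0, 0.25], [0, 0, 0, 0, 0, 0, 0.1], [0, 0, 0, 0, 0, 0, 0.05], [0, 0, 0, 0, 0, 0, 0.05], [0, 0, 0, 0, 0, 0, 0.05]]
  ]
}}

```text
time_s: 22.87
eef_pos: [0.4588, 0.0341, 0.0266]
ee_rot: [-0.0, 1.0, 0.01, 0.0]
ft_force: [0.0, -1.3, -0.2]
width: 0.0201
grip_force: 0.5
```

Request:
{"fn": "move_arm", "kwargs": {
  "motion": [
    [[0, 0, -0.5, 0, 0, 0, 0.05], [0, 0, -1.5, 0, 0, 0, 0.05], [0, 0, -2.5, 0, 0, 0, 0.05], [0, 0, -2.5, 0, 0, 0, 0.05], [0, 0, -2.5, 0, 0, 0, 0.05], [0, 0, -1.5, 0, 0, 0, 0.05], [0, 0, 0, 0, 0, 0, 0.05], [0, 0, 0, 0, 0, 0, 0.05]]
  ]
}}

```text
time_s: 23.53
eef_pos: [0.4589, 0.0343, 0.137]
ee_rot: [-0.0, 1.0, 0.011, 0.001]
ft_force: [0.4, -0.8, -1.9]
width: 0.0177
grip_force: 50.0
```

```bash
python3 - <<'E'
from t import *
s=readout.state(); im=sleeve('blue',s['eef_pos'][2]-.026+.018,(220,150,420,400)); cv2.imwrite('pics/hold.png',im['color'][:,:,::-1])
E
```

```text
t 23.5333 p [0.4589 0.0343 0.137 ] w 0.0177 grip 50.0 eul [-1.7995e+02 -9.0000e-02  1.2000e+00] q7 -1.67 F [ 0.4 -0.8 -1.9]
blue xy 459.9 34.2 size 65.9 17.7 ang 1.2 tool-frame cm [0.08 0.02] px (294, 232, 42, 139)
```

Request:
{"fn": "move_arm", "kwargs": {
  "motion": [
    [[0.5, -1.3, 0, 0, 0, 0, 0.05], [1, -2.6, 0, 0, 0, 0, 0.05], [1.03, -2.65, 0, 0, 0, 0, 0.05], [1.03, -2.65, 0, 0, 0, 0, 0.05], [1.03, -2.65, 0, 0, 0, 0, 0.05], [1.03, -2.65, 0, 0, 0, 0, 0.05], [1.03, -2.65, 0, 0, 0, 0.65, 0.05], [0.54, -1.4, 0, 0, 0, 0.7, 0.05], [0, 0, 0, 0, 0, 0, 0.05], [0, 0, 0, 0, 0, 0, 0.05]]
  ]
}}

```text
time_s: 24.42
eef_pos: [0.5269, 0.2216, 0.1347]
ee_rot: [0.001, 0.998, -0.059, -0.001]
ft_force: [-0.5, -0.1, -0.8]
width: 0.0177
grip_force: 50.0
```

```bash
cat > p.py <<'E'
from t import *
k,off,dz=sys.argv[1],float(sys.argv[2]),float(sys.argv[3])
C={'green':(.5192,.1516),'blue':(.5277,.2211),'yellow':(.536,.2908),'red':(.5445,.3602)}
s=readout.state(); im=sleeve(k,s['eef_pos'][2]-dz+.018,(220,200,420,400))
a=np.radians(-6.9); c=np.array(C[k])-off*np.array([np.cos(a),np.sin(a)]); rows([((*c,.076),5)])
print('turn units',((R.from_matrix(rot(s['ee_rot'])).as_euler('xyz',degrees=True)[2]+6.9)/6).round(2))
E
python3 p.py blue .0008 .026
```

```text
t 24.4167 p [0.5269 0.2216 0.1347] w 0.0177 grip 50.0 eul [ 1.799e+02  1.100e-01 -6.770e+00] q7 -2.08 F [-0.5 -0.1 -0.8]
blue xy 534.6 220.6 size 79.6 17.5 ang -6.6 tool-frame cm [ 0.8  -0.02] px (293, 200, 43, 171)
5 x [ 0.   -0.02  1.18]
turn units 0.02
```

Request:
{"fn": "move_arm", "kwargs": {
  "motion": [
    [[0, 0, 1.18, 0, 0, 0, 0.05], [0, 0, 1.18, 0, 0, 0, 0.05], [0, 0, 1.18, 0, 0, 0, 0.05], [0, 0, 1.18, 0, 0, 0, 0.05], [0, 0, 1.1, 0, 0, 0, 0.05], [0, 0, 0, 0, 0, 0, 0.05]]
  ]
}}

```text
time_s: 24.97
eef_pos: [0.5266, 0.2203, 0.0757]
ee_rot: [0.001, 0.998, -0.06, -0.001]
ft_force: [-0.4, 0.1, -0.3]
width: 0.0173
grip_force: 50.0
```

Request:
{"fn": "move_arm", "kwargs": {
  "motion": [
    [[0, 0, 0.3, 0, 0, 0, 0.05], [0, 0, 0.3, 0, 0, 0, 0.05], [0, 0, 0.3, 0, 0, 0, 0.05], [0, 0, 0, 0, 0, 0, 0.05]]
  ]
}}

```text
time_s: 25.3
eef_pos: [0.5283, 0.2209, 0.0695]
ee_rot: [-0.0, 0.998, -0.06, 0.001]
ft_force: [2.5, 0.8, -1.1]
width: 0.0172
grip_force: 50.0
```

Request:
{"fn": "move_arm", "kwargs": {
  "motion": [
    [[0, 0, 0.3, 0, 0, 0, 0.05], [0, 0, 0.3, 0, 0, 0, 0.05], [0, 0, 0.3, 0, 0, 0, 0.05], [0, 0, 0, 0, 0, 0, 0.05]]
  ]
}}

```text
time_s: 25.63
eef_pos: [0.5274, 0.2206, 0.0595]
ee_rot: [0.0, 0.998, -0.06, -0.0]
ft_force: [3.7, 1.6, -9.9]
width: 0.0174
grip_force: 50.0
```

Request:
{"fn": "move_arm", "kwargs": {
  "motion": [
    [[0, 0, 0.2, 0, 0, 0, 0.05], [0, 0, 0.1, 0, 0, 0, 0.05], [0, 0, 0, 0, 0, 0, 0.05], [0, 0, 0, 0, 0, 0, 0.05]]
  ]
}}

```text
time_s: 25.97
eef_pos: [0.5276, 0.2209, 0.0579]
ee_rot: [-0.0, 0.998, -0.06, -0.0]
ft_force: [-4.0, 0.9, 15.3]
width: 0.0178
grip_force: 50.0
```

Request:
{"fn": "move_arm", "kwargs": {
  "motion": [
    [[0, 0, 0.1, 0, 0, 0, 0.05], [0, 0, 0.1, 0, 0, 0, 0.05], [0, 0, 0, 0, 0, 0, 0.05], [0, 0, 0, 0, 0, 0, 0.05]]
  ]
}}

```text
time_s: 26.3
eef_pos: [0.5277, 0.221, 0.0576]
ee_rot: [-0.001, 0.998, -0.06, -0.0]
ft_force: [-16.5, -4.5, 51.1]
width: 0.0175
grip_force: 50.0
```

Request:
{"fn": "move_arm", "kwargs": {
  "motion": [
    [[0, 0, -0.3, 0, 0, 0, 0.05], [0, 0, 0, 0, 0, 0, 0.25], [0, 0, 0, 0, 0, 0, 0.37], [0, 0, 0, 0, 0, 0, 0.37], [0, 0, -1.5, 0, 0, 0, 0.37], [0, 0, -3, 0, 0, 0, 0.37], [0, 0, -3, 0, 0, 0, 0.37], [0, 0, -3, 0, 0, 0, 0.37], [0, 0, 0, 0, 0, 0, 0.37], [0, 0, 0, 0, 0, 0, 0.37]]
  ]
}}

```text
time_s: 27.13
eef_pos: [0.5283, 0.221, 0.1644]
ee_rot: [-0.001, 0.998, -0.06, 0.001]
ft_force: [-0.8, 0.2, -0.6]
width: 0.0348
grip_force: 0.0
```

```bash
cat > v.py <<'E'
from t import *
im=sleeve(sys.argv[1],.049,(180,100,460,420)); cv2.imwrite('pics/v_%s.png'%sys.argv[1],im['color'][:,:,::-1])
E
python3 v.py blue
```

```text
t 27.1333 p [0.5283 0.221  0.1644] w 0.0348 grip 0.0 eul [-1.799e+02 -1.100e-01 -6.910e+00] q7 -2.09 F [-0.8  0.2 -0.6]
blue xy 520.6 222.1 size 132.8 25.9 ang -6.9 tool-frame cm [-0.82  0.01] px (295, 148, 40, 185)
```

```bash
cat > v.py <<'E'
from t import *
C={'green':(.5192,.1516),'blue':(.5277,.2211),'yellow':(.536,.2908),'red':(.5445,.3602)}
k=sys.argv[1]; st(); im=grab('wrist','v_%s.png'%k); hsv=cv2.cvtColor(im['color'],cv2.COLOR_RGB2HSV)
m=sum(cv2.inRange(hsv,*r) for r in HSV[k]).astype(np.uint8)>0
a=np.radians(-6.9); X=np.array([np.cos(a),np.sin(a)]); Y=np.array([-X[1],X[0]])
def S(d,e,z):
    u,v=w2px(im,(*(np.array(C[k])+d*X/1000+e*Y/1000),z)); u,v=int(round(u)),int(round(v)); return m[v,u] if 0<=u<640 and 0<=v<480 else 0
print('along',''.join(str(int(9.99*np.mean([S(d,e,.049) for e in range(-5,6)]))) for d in range(-70,71,1)))
g=hsv[:,:,1]
def G(d,e,z):
    u,v=w2px(im,(*(np.array(C[k])+d*X/1000+e*Y/1000),z)); u,v=int(round(u)),int(round(v)); return 0<=u<640 and 0<=v<480 and g[v,u]<70
for d0 in (-36,36): print('barrel across at',d0,''.join(str(int(9.99*np.mean([G(d,e,.048) for d in range(d0-2,d0+3)]))) for e in range(-20,21)))
E
python3 v.py blue
```

```text
t 27.1833 p [0.5276 0.2207 0.1631] w 0.0346 grip 0.0 eul [-1.7998e+02 -1.0000e-02 -6.9000e+00] q7 -2.09 F [-0.9  0.5 -0.3]
along 999200000000000111111110100000000000099999900099999999900999999999900099999999900099999999900599999940000000000000111111111111100000000000000
barrel across at -36 00099999900009999999977777770000099999000
barrel across at 36 00000000000009999999999999990000000000000
```

```bash
cat >> v.py <<'E'
for s_ in (-1,1): print('jaw',s_,''.join(str(int(9.99*np.mean([S(d,s_*e,.05) for e in (9,10,11)]))) for d in range(-70,71)))
E
python3 v.py blue | tail -2
```

```text
jaw -1 000000000000039999999999999999999999999996300033336999966699999999966669999999966699999999966699999999999999999003999999999999999600000000000
jaw 1 000000000000339999999999999999999999999966000000003999999999999999999999999999999999999999999999999999999999999006999999999999999900000000000
```

Request:
{"fn": "move_arm", "kwargs": {
  "motion": [
    [[-2, 0, 0, 0, 0, 0, 0.37], [-2.2, 0, 0, 0, 0, 0, 0.37], [-2.2, 0, 0, 0, 0, 0, 0.37], [-1.9, 0, 0, 0, 0, 0, 0.37], [0, 0, 0, 0, 0, 0, 0.37], [0, 0, 0, 0, 0, 0, 0.37]]
  ]
}}

```text
time_s: 27.78
eef_pos: [0.4443, 0.2306, 0.1624]
ee_rot: [0.0, 0.998, -0.06, -0.001]
ft_force: [0.1, 0.3, -0.1]
width: 0.0347
grip_force: 0.0
```

```bash
python3 v.py blue
```

```text
t 27.7833 p [0.4443 0.2306 0.1624] w 0.0347 grip 0.0 eul [ 1.7995e+02  7.0000e-02 -6.8300e+00] q7 -2.22 F [ 0.1  0.3 -0.1]
along 999000000000001111112121212000000000099999900999999999900099999999900099999999900099999999900099999900000000000000111111111111100000000000000
barrel across at -36 00033333333357777799997777773333333333300
barrel across at 36 30555555355339999999999999993333533335510
jaw -1 000000000000039999999999999999960000000399996699999999966699999999966699999999966699999999966699999990000000099999999999999999930000000000000
jaw 1 000000000000339999999999999999960000000099999999999999999999999999999999999999999999999999999999999990000000099999999999999999933000000000000
```

Request:
{"fn": "move_arm", "kwargs": {
  "motion": [
    [[0.35, 2.86, -0.2, 0, 0, 0, 0.6], [0.35, 2.86, -0.2, 0, 0, 0, 0.6], [0.35, 2.86, -0.2, 0, 0, 0, 0.6], [0.35, 2.86, -0.2, 0, 0, 0, 0.6], [0.35, 2.86, -0.2, 0, 0, 0, 0.6], [0.35, 2.86, -0.2, 0, 0, 0, 0.6], [0.35, 2.86, -0.2, 0, 0, 0, 0.6], [0.35, 2.86, -0.2, 0, 0, 0, 0.6], [0.35, 2.86, -0.1, 0, 0, 0, 0.6], [0.35, 2.86, 0, 0, 0, 0, 0.6]]
  ]
}}

```text
time_s: 28.67
eef_pos: [0.446, -0.0597, 0.1802]
ee_rot: [0.0, 0.998, -0.061, 0.0]
ft_force: [-0.3, 0.8, -0.3]
width: 0.0565
grip_force: 0.0
```

Request:
{"fn": "move_arm", "kwargs": {
  "motion": [
    [[0, 0, 0, 0, 0, -0.6, 0.6], [0, 0, 0, 0, 0, -0.6, 0.6], [0, 0, 0, 0, 0, 0, 0.6], [0, 0, 0, 0, 0, 0, 0.6]]
  ]
}}

```text
time_s: 29.0
eef_pos: [0.4459, -0.058, 0.1799]
ee_rot: [0.0, 1.0, 0.001, -0.0]
ft_force: [-1.4, -0.5, -0.7]
width: 0.0567
grip_force: 0.0
```

```bash
python3 t.py green; python3 - <<'E'
from h import *
im=grab('side'); tools(im)
E
```

```text
t 29.0 p [ 0.4459 -0.058   0.1799] w 0.0567 grip 0.0 eul [1.7997e+02 2.0000e-02 1.4000e-01] q7 -1.51 F [-1.4 -0.5 -0.7]
green xy 465.2 165.0 size 42.3 25.2 ang 83.6 tool-frame cm [  1.99 -22.31] px (0, 176, 55, 32)
green xy 459.8 -55.7 size 63.2 17.8 ang -3.5 tool-frame cm [ 1.4  -0.24] px (298, 159, 28, 81)
green xy 519.4 147.4 size 68.3 29.6 ang -7.0 tool-frame cm [  7.41 -20.53] px (13, 70, 46, 99)
green xy 569.8 147.3 size 32.0 19.0 ang 79.8 tool-frame cm [ 12.45 -20.51] px (0, 28, 47, 33)
red xy 474.2 -229.3 size 66.6 30.1 ang 1.5 px [332. 323.]
yellow xy 458.6 -144.6 size 62.4 26.7 ang -0.3 px [318. 298.]
yellow xy 218.3 643.0 size 121.0 59.1 ang 47.8 px [188. 133.]
green xy 459.0 -64.2 size 62.2 28.7 ang -4.6 px [310. 275.]
green xy 794.2 -55.1 size 110.5 104.3 ang -16.1 px [421. 247.]
blue xy 1014.9 1228.4 size 260.9 202.1 ang 73.3 px [354.  14.]
blue xy -392.2 1450.0 size 689.6 119.7 ang -86.3 px [10. 47.]
```

Request:
{"fn": "move_arm", "kwargs": {
  "motion": [
    [[0.65, -0.12, 2, 0, 0, 0.3, 0.6], [0.64, -0.12, 2, 0, 0, 0.3, 0.6], [0, 0, 2, 0, 0, 0, 0.6], [0, 0, 2, 0, 0, 0, 0.6], [0, 0, 2, 0, 0, 0, 0.6], [0, 0, 2, 0, 0, 0, 0.6], [0, 0, 2, 0, 0, 0, 0.6], [0, 0, 1.1, 0, 0, 0, 0.6], [0, 0, 0.29, 0, 0, 0, 0.6], [0, 0, 0, 0, 0, 0, 0.6]]
  ]
}}

```text
time_s: 29.93
eef_pos: [0.4581, -0.0552, 0.0256]
ee_rot: [0.0, 1.0, -0.029, -0.001]
ft_force: [-0.8, -0.1, -0.3]
width: 0.0566
grip_force: 0.0
```

Request:
{"fn": "move_arm", "kwargs": {
  "motion": [
    [[0, 0, 0, 0, 0, 0, 0.4], [0, 0, 0, 0, 0, 0, 0.25], [0, 0, 0, 0, 0, 0, 0.1], [0, 0, 0, 0, 0, 0, 0.05], [0, 0, 0, 0, 0, 0, 0.05], [0, 0, 0, 0, 0, 0, 0.05], [0, 0, 0, 0, 0, 0, 0.05]]
  ]
}}

```text
time_s: 30.52
eef_pos: [0.4586, -0.0552, 0.0265]
ee_rot: [-0.0, 1.0, -0.029, 0.0]
ft_force: [-0.1, 0.5, 5.6]
width: 0.0176
grip_force: 50.0
```

Request:
{"fn": "move_arm", "kwargs": {
  "motion": [
    [[0, 0, -0.5, 0, 0, 0, 0.05], [0, 0, -1.5, 0, 0, 0, 0.05], [0, 0, -2.5, 0, 0, 0, 0.05], [0, 0, -2.5, 0, 0, 0, 0.05], [0, 0, -2.5, 0, 0, 0, 0.05], [0, 0, -1.5, 0, 0, 0, 0.05], [0, 0, 0, 0, 0, 0, 0.05], [0, 0, 0, 0, 0, 0, 0.05]]
  ]
}}

```text
time_s: 31.18
eef_pos: [0.4588, -0.055, 0.1369]
ee_rot: [-0.0, 1.0, -0.029, 0.001]
ft_force: [0.1, 0.4, -0.5]
width: 0.0175
grip_force: 50.0
```

```bash
cat > q.py <<'E'
from t import *
k=sys.argv[1]; s=readout.state(); im=sleeve(k,s['eef_pos'][2]-.026+.018,(220,150,420,400))
C={'green':(.5192,.1516),'blue':(.5277,.2211),'yellow':(.536,.2908),'red':(.5445,.3602)}
off=float(sys.argv[2]); a=np.radians(-6.9); c=np.array(C[k])-off*np.array([np.cos(a),np.sin(a)]); print('target',c)
rows([((*c,s['eef_pos'][2]),1)])
print('turn units',((R.from_matrix(rot(s['ee_rot'])).as_euler('xyz',degrees=True)[2]+6.9)/6).round(2))
E
python3 q.py green 0
```

```text
t 31.1833 p [ 0.4588 -0.055   0.1369] w 0.0175 grip 50.0 eul [-1.7995e+02 -9.0000e-02 -3.2900e+00] q7 -1.5 F [ 0.1  0.4 -0.5]
green xy 461.7 -55.2 size 65.5 17.7 ang -3.4 tool-frame cm [0.27 0.01] px (294, 228, 43, 139)
target [0.5192 0.1516]
1 x [  4.9  -20.98  -0.07]
turn units 0.6
```

Request:
{"fn": "move_arm", "kwargs": {
  "motion": [
    [[0.3, -1.3, 0, 0, 0, 0, 0.05], [0.66, -2.8, 0, 0, 0, 0, 0.05], [0.66, -2.8, 0, 0, 0, 0, 0.05], [0.66, -2.8, 0, 0, 0, 0, 0.05], [0.66, -2.8, 0, 0, 0, 0, 0.05], [0.66, -2.8, 0, 0, 0, 0, 0.05], [0.66, -2.8, 0, 0, 0, 0, 0.05], [0.64, -2.88, 0, 0, 0, 0, 0.05], [0, 0, 0, 0, 0, 0.6, 0.05], [0, 0, 0, 0, 0, 0, 0.05]]
  ]
}}

```text
time_s: 32.07
eef_pos: [0.5188, 0.1525, 0.1345]
ee_rot: [0.001, 0.998, -0.061, -0.001]
ft_force: [0.4, -1.1, -1.1]
width: 0.0176
grip_force: 50.0
```

```bash
python3 q.py green 0
```

```text
t 32.0667 p [0.5188 0.1525 0.1345] w 0.0176 grip 50.0 eul [ 1.799e+02  1.200e-01 -6.940e+00] q7 -1.93 F [ 0.4 -1.1 -1.1]
green xy 537.3 150.2 size 97.0 17.7 ang -6.9 tool-frame cm [ 1.89 -0.02] px (293, 151, 44, 216)
target [0.5192 0.1516]
1 x [ 0.04 -0.05  0.02]
turn units -0.01
```

Request:
{"fn": "move_arm", "kwargs": {
  "motion": [
    [[0, 0, 1.18, 0, 0, 0, 0.05], [0, 0, 1.18, 0, 0, 0, 0.05], [0, 0, 1.18, 0, 0, 0, 0.05], [0, 0, 1.18, 0, 0, 0, 0.05], [0, 0, 1.1, 0, 0, 0, 0.05], [0, 0, 0, 0, 0, 0, 0.05]]
  ]
}}

```text
time_s: 32.62
eef_pos: [0.5183, 0.1507, 0.0755]
ee_rot: [0.001, 0.998, -0.06, -0.001]
ft_force: [-0.7, 0.3, -1.1]
width: 0.0173
grip_force: 50.0
```

Request:
{"fn": "move_arm", "kwargs": {
  "motion": [
    [[0, 0, 0.3, 0, 0, 0, 0.05], [0, 0, 0.3, 0, 0, 0, 0.05], [0, 0, 0.3, 0, 0, 0, 0.05], [0, 0, 0.3, 0, 0, 0, 0.05], [0, 0, 0.3, 0, 0, 0, 0.05], [0, 0, 0.3, 0, 0, 0, 0.05], [0, 0, 0, 0, 0, 0, 0.05]]
  ]
}}

```text
time_s: 33.2
eef_pos: [0.5196, 0.1514, 0.0597]
ee_rot: [-0.0, 0.998, -0.06, 0.0]
ft_force: [4.1, 0.5, -8.7]
width: 0.0172
grip_force: 50.0
```

Request:
{"fn": "move_arm", "kwargs": {
  "motion": [
    [[0, 0, 0.2, 0, 0, 0, 0.05], [0, 0, 0.1, 0, 0, 0, 0.05], [0, 0, 0, 0, 0, 0, 0.05], [0, 0, 0, 0, 0, 0, 0.05]]
  ]
}}

```text
time_s: 33.53
eef_pos: [0.5195, 0.1516, 0.0574]
ee_rot: [-0.0, 0.998, -0.06, -0.0]
ft_force: [-1.4, 1.8, 5.1]
width: 0.0172
grip_force: 50.0
```

Request:
{"fn": "move_arm", "kwargs": {
  "motion": [
    [[0, 0, 0.1, 0, 0, 0, 0.05], [0, 0, 0, 0, 0, 0, 0.05], [0, 0, 0, 0, 0, 0, 0.05]]
  ]
}}

```text
time_s: 33.78
eef_pos: [0.5196, 0.1516, 0.0572]
ee_rot: [-0.0, 0.998, -0.06, -0.0]
ft_force: [-7.4, -1.6, 25.7]
width: 0.017
grip_force: 50.0
```

Request:
{"fn": "move_arm", "kwargs": {
  "motion": [
    [[0, 0, -0.15, 0, 0, 0, 0.05], [0, 0, 0, 0, 0, 0, 0.25], [0, 0, 0, 0, 0, 0, 0.37], [0, 0, 0, 0, 0, 0, 0.37], [0, 0, -1.5, 0, 0, 0, 0.37], [0, 0, -3, 0, 0, 0, 0.37], [0, 0, -3, 0, 0, 0, 0.37], [0, 0, -3, 0, 0, 0, 0.37], [0, 0, 0, 0, 0, 0, 0.37]]
  ]
}}

```text
time_s: 34.53
eef_pos: [0.5218, 0.1518, 0.1674]
ee_rot: [-0.002, 0.998, -0.061, 0.003]
ft_force: [1.8, 0.8, 1.1]
width: 0.0349
grip_force: 0.0
```

Request:
{"fn": "move_arm", "kwargs": {
  "motion": [
    [[-2, 0, 0, 0, 0, 0, 0.37], [-2.2, 0, 0, 0, 0, 0, 0.37], [-2.2, 0, 0, 0, 0, 0, 0.37], [-1.2, 0, 0, 0, 0, 0, 0.37], [0, 0, 0, 0, 0, 0, 0.37], [0, 0, 0, 0, 0, 0, 0.37]]
  ]
}}

```text
time_s: 35.03
eef_pos: [0.4443, 0.1608, 0.1628]
ee_rot: [-0.0, 0.998, -0.06, 0.0]
ft_force: [0.4, -0.7, 1.1]
width: 0.0351
grip_force: 0.0
```

```bash
python3 v.py green
```

```text
t 35.0333 p [0.4443 0.1608 0.1628] w 0.0351 grip 0.0 eul [-1.7996e+02 -3.0000e-02 -6.8600e+00] q7 -2.08 F [ 0.4 -0.7  1.1]
along 999995000000001111111111111000000000000099999900899999999900099999999900999999999900999999999900099999600000000000000000000000000000000000000
barrel across at -36 00057777753359999999999999999333557777000
barrel across at 36 99599997779539999999999999999399997777559
jaw -1 000000000000039999999999999999996000000009999999999999999966999999999966999999999969999999999999999999000000006999999999999999930000000000000
jaw 1 000000000000069999999999999999999000000009999999999999999966699999999999999999999999999999999966999999000000009999999999999999963000000000000
```

Request:
{"fn": "move_arm", "kwargs": {
  "motion": [
    [[0.36, 2.97, -0.2, 0, 0, 0, 0.6], [0.36, 2.97, -0.2, 0, 0, 0, 0.6], [0.36, 2.97, -0.2, 0, 0, 0, 0.6], [0.36, 2.97, -0.2, 0, 0, 0, 0.6], [0.36, 2.97, -0.2, 0, 0, 0, 0.6], [0.36, 2.97, -0.2, 0, 0, 0, 0.6], [0.36, 2.97, -0.2, 0, 0, 0, 0.6], [0.36, 2.97, -0.2, 0, 0, 0, 0.6], [0.36, 2.97, -0.1, 0, 0, 0, 0.6], [0.36, 2.97, 0, 0, 0, 0, 0.6]]
  ]
}}

```text
time_s: 35.92
eef_pos: [0.4448, -0.141, 0.18]
ee_rot: [0.0, 0.998, -0.061, 0.001]
ft_force: [-0.2, -0.5, -0.2]
width: 0.0566
grip_force: 0.0
```

Request:
{"fn": "move_arm", "kwargs": {
  "motion": [
    [[0, 0, 0, 0, 0, -0.6, 0.6], [0, 0, 0, 0, 0, -0.6, 0.6], [0, 0, 0, 0, 0, 0, 0.6], [0, 0, 0, 0, 0, 0, 0.6]]
  ]
}}

```text
time_s: 36.25
eef_pos: [0.4446, -0.1393, 0.1795]
ee_rot: [0.0, 1.0, 0.001, 0.0]
ft_force: [-0.3, 0.3, 0.5]
width: 0.0565
grip_force: 0.0
```

```bash
python3 t.py yellow
```

```text
t 36.25 p [ 0.4446 -0.1393  0.1795] w 0.0565 grip 0.0 eul [ 1.7997e+02 -0.0000e+00  1.5000e-01] q7 -1.28 F [-0.3  0.3  0.5]
yellow xy 459.0 -137.6 size 62.8 17.0 ang 0.5 tool-frame cm [ 1.45 -0.17] px (301, 159, 23, 80)
```

Request:
{"fn": "move_arm", "kwargs": {
  "motion": [
    [[0.68, -0.09, 2, 0, 0, -0.06, 0.6], [0.67, -0.08, 2, 0, 0, 0, 0.6], [0, 0, 2, 0, 0, 0, 0.6], [0, 0, 2, 0, 0, 0, 0.6], [0, 0, 2, 0, 0, 0, 0.6], [0, 0, 2, 0, 0, 0, 0.6], [0, 0, 2, 0, 0, 0, 0.6], [0, 0, 1.1, 0, 0, 0, 0.6], [0, 0, 0.25, 0, 0, 0, 0.6], [0, 0, 0, 0, 0, 0, 0.6]]
  ]
}}

```text
time_s: 37.13
eef_pos: [0.4574, -0.1369, 0.0258]
ee_rot: [0.0, 1.0, 0.005, -0.001]
ft_force: [0.1, 0.1, 0.5]
width: 0.0565
grip_force: 0.0
```

Request:
{"fn": "move_arm", "kwargs": {
  "motion": [
    [[0, 0, 0, 0, 0, 0, 0.4], [0, 0, 0, 0, 0, 0, 0.25], [0, 0, 0, 0, 0, 0, 0.1], [0, 0, 0, 0, 0, 0, 0.05], [0, 0, 0, 0, 0, 0, 0.05], [0, 0, 0, 0, 0, 0, 0.05], [0, 0, 0, 0, 0, 0, 0.05]]
  ]
}}

```text
time_s: 37.72
eef_pos: [0.4577, -0.1368, 0.0263]
ee_rot: [-0.0, 1.0, 0.006, 0.0]
ft_force: [-0.4, 0.9, 5.5]
width: 0.0172
grip_force: 50.0
```

Request:
{"fn": "move_arm", "kwargs": {
  "motion": [
    [[0, 0, -0.5, 0, 0, 0, 0.05], [0, 0, -1.5, 0, 0, 0, 0.05], [0, 0, -2.5, 0, 0, 0, 0.05], [0, 0, -2.5, 0, 0, 0, 0.05], [0, 0, -2.5, 0, 0, 0, 0.05], [0, 0, -1.5, 0, 0, 0, 0.05], [0, 0, 0, 0, 0, 0, 0.05], [0, 0, 0, 0, 0, 0, 0.05]]
  ]
}}

```text
time_s: 38.38
eef_pos: [0.4579, -0.1366, 0.1366]
ee_rot: [-0.0, 1.0, 0.006, 0.001]
ft_force: [-0.0, -0.2, -1.5]
width: 0.0174
grip_force: 50.0
```

```bash
python3 q.py yellow 0
```

```text
t 38.3833 p [ 0.4579 -0.1366  0.1366] w 0.0174 grip 50.0 eul [-1.7997e+02 -9.0000e-02  6.8000e-01] q7 -1.19 F [-0.  -0.2 -1.5]
yellow xy 460.2 -136.6 size 65.2 17.7 ang 0.7 tool-frame cm [0.2  0.01] px (294, 230, 42, 138)
target [0.536  0.2908]
1 x [  8.37 -42.64  -0.06]
turn units 1.26
```

Request:
{"fn": "move_arm", "kwargs": {
  "motion": [
    [[0.3, -1.5, 0, 0, 0, 0, 0.05], [0.62, -3.15, 0, 0, 0, 0, 0.05], [0.62, -3.15, 0, 0, 0, 0, 0.05], [0.62, -3.15, 0, 0, 0, 0, 0.05], [0.62, -3.15, 0, 0, 0, 0, 0.05], [0.62, -3.15, 0, 0, 0, 0, 0.05], [0.62, -3.15, 0, 0, 0, 0, 0.05], [0.62, -3.15, 0, 0, 0, 0, 0.05], [0.62, -3.15, 0, 0, 0, 0, 0.05], [0.62, -3.15, 0, 0, 0, 0, 0.05]]
  ]
}}

```text
time_s: 39.27
eef_pos: [0.5123, 0.1636, 0.1346]
ee_rot: [0.001, 1.0, 0.006, -0.001]
ft_force: [-0.4, -0.3, -0.4]
width: 0.0176
grip_force: 50.0
```

Request:
{"fn": "move_arm", "kwargs": {
  "motion": [
    [[0.62, -3.15, 0, 0, 0, 0, 0.05], [0.62, -3.15, 0, 0, 0, 0, 0.05], [0.62, -3.15, 0, 0, 0, 0, 0.05], [0.69, -3.34, 0, 0, 0, 0, 0.05], [0, 0, 0, 0, 0, 0.63, 0.05], [0, 0, 0, 0, 0, 0.63, 0.05], [0, 0, 0, 0, 0, 0, 0.05], [0, 0, 0, 0, 0, 0, 0.05]]
  ]
}}

```text
time_s: 39.93
eef_pos: [0.5364, 0.2899, 0.1347]
ee_rot: [0.001, 0.998, -0.059, -0.001]
ft_force: [-0.4, -0.1, -0.6]
width: 0.0175
grip_force: 50.0
```

```bash
python3 q.py yellow -0.0006
```

```text
t 39.9333 p [0.5364 0.2899 0.1347] w 0.0175 grip 50.0 eul [ 1.799e+02  8.000e-02 -6.810e+00] q7 -2.05 F [-0.4 -0.1 -0.6]
yellow xy 554.7 288.1 size 97.7 18.1 ang -6.0 tool-frame cm [ 1.85 -0.06] px (291, 151, 45, 217)
target [0.53659565 0.29072792]
1 x [-0.01 -0.09  0.04]
turn units 0.02
```

Request:
{"fn": "move_arm", "kwargs": {
  "motion": [
    [[0, -0.08, 1.18, 0, 0, 0, 0.05], [0, 0, 1.18, 0, 0, 0, 0.05], [0, 0, 1.18, 0, 0, 0, 0.05], [0, 0, 1.18, 0, 0, 0, 0.05], [0, 0, 1.1, 0, 0, 0, 0.05], [0, 0, 0, 0, 0, 0, 0.05]]
  ]
}}

```text
time_s: 40.48
eef_pos: [0.5358, 0.2905, 0.075]
ee_rot: [0.001, 0.998, -0.06, -0.001]
ft_force: [0.8, 0.3, -1.1]
width: 0.0176
grip_force: 50.0
```

Request:
{"fn": "move_arm", "kwargs": {
  "motion": [
    [[0, 0, 0.3, 0, 0, 0, 0.05], [0, 0, 0.3, 0, 0, 0, 0.05], [0, 0, 0.3, 0, 0, 0, 0.05], [0, 0, 0.3, 0, 0, 0, 0.05], [0, 0, 0.3, 0, 0, 0, 0.05], [0, 0, 0.3, 0, 0, 0, 0.05], [0, 0, 0, 0, 0, 0, 0.05]]
  ]
}}

```text
time_s: 41.07
eef_pos: [0.5372, 0.2911, 0.0595]
ee_rot: [0.0, 0.998, -0.06, 0.0]
ft_force: [3.7, -0.6, -6.9]
width: 0.0175
grip_force: 50.0
```

Request:
{"fn": "move_arm", "kwargs": {
  "motion": [
    [[0, 0, 0.2, 0, 0, 0, 0.05], [0, 0, 0.1, 0, 0, 0, 0.05], [0, 0, 0.05, 0, 0, 0, 0.05], [0, 0, 0, 0, 0, 0, 0.05]]
  ]
}}

```text
time_s: 41.4
eef_pos: [0.537, 0.2912, 0.0571]
ee_rot: [-0.0, 0.998, -0.06, -0.0]
ft_force: [-4.2, -3.9, 13.5]
width: 0.0177
grip_force: 50.0
```

Request:
{"fn": "move_arm", "kwargs": {
  "motion": [
    [[0, 0, 0.07, 0, 0, 0, 0.05], [0, 0, 0, 0, 0, 0, 0.05], [0, 0, 0, 0, 0, 0, 0.05]]
  ]
}}

```text
time_s: 41.65
eef_pos: [0.5371, 0.2912, 0.057]
ee_rot: [-0.0, 0.998, -0.06, -0.0]
ft_force: [-8.0, -5.1, 24.8]
width: 0.0177
grip_force: 50.0
```

Request:
{"fn": "move_arm", "kwargs": {
  "motion": [
    [[0, 0, -0.15, 0, 0, 0, 0.05], [0, 0, 0, 0, 0, 0, 0.25], [0, 0, 0, 0, 0, 0, 0.37], [0, 0, 0, 0, 0, 0, 0.37], [0, 0, -1.5, 0, 0, 0, 0.37], [0, 0, -3, 0, 0, 0, 0.37], [0, 0, -3, 0, 0, 0, 0.37], [0, 0, -3, 0, 0, 0, 0.37], [0, 0, 0, 0, 0, 0, 0.37]]
  ]
}}

```text
time_s: 42.4
eef_pos: [0.5395, 0.2924, 0.1675]
ee_rot: [-0.002, 0.998, -0.06, 0.003]
ft_force: [0.8, 0.6, 1.0]
width: 0.0344
grip_force: 0.0
```

Request:
{"fn": "move_arm", "kwargs": {
  "motion": [
    [[-2, 0, 0, 0, 0, 0, 0.37], [-2.2, 0, 0, 0, 0, 0, 0.37], [-2.2, 0, 0, 0, 0, 0, 0.37], [-1.9, 0, 0, 0, 0, 0, 0.37], [0, 0, 0, 0, 0, 0, 0.37], [0, 0, 0, 0, 0, 0, 0.37]]
  ]
}}

```text
time_s: 42.9
eef_pos: [0.4541, 0.3019, 0.1623]
ee_rot: [-0.0, 0.998, -0.059, -0.0]
ft_force: [0.8, -0.4, -0.9]
width: 0.0349
grip_force: 0.0
```

```bash
python3 v.py yellow
```

```text
t 42.9 p [0.4541 0.3019 0.1623] w 0.0349 grip 0.0 eul [-1.7996e+02  1.0000e-02 -6.8100e+00] q7 -2.21 F [ 0.8 -0.4 -0.9]
along 299897000000001111101111011000000000000099999990099999999900058666443330050000000000060000000000060000900000000000111111111111110000000000000
barrel across at -36 00053333311119999999999999993111333333300
barrel across at 36 53353555353339999999999999997377777777799
jaw -1 000000000000039999999969969699690000000039999999996630000000000000000300003030030300000000000000000000000000036369666666666666630000000000000
jaw 1 000000000000036999669969999999360000000099999996999999999999699999999999999999333333366999333300366663000000036639666666666666660000000000000
```

Request:
{"fn": "move_arm", "kwargs": {
  "motion": [
    [[0.37, 3.29, -0.2, 0, 0, 0, 0.6], [0.37, 3.29, -0.2, 0, 0, 0, 0.6], [0.37, 3.29, -0.2, 0, 0, 0, 0.6], [0.37, 3.29, -0.2, 0, 0, 0, 0.6], [0.37, 3.29, -0.2, 0, 0, 0, 0.6], [0.37, 3.29, -0.2, 0, 0, 0, 0.6], [0.37, 3.29, -0.2, 0, 0, 0, 0.6], [0.37, 3.29, -0.2, 0, 0, 0, 0.6], [0.37, 3.29, 0, 0, 0, 0, 0.6], [0.37, 3.29, 0, 0, 0, 0, 0.6]]
  ]
}}

```text
time_s: 43.78
eef_pos: [0.4524, -0.0321, 0.1786]
ee_rot: [-0.0, 0.998, -0.061, 0.001]
ft_force: [0.4, 1.1, 0.1]
width: 0.0565
grip_force: 0.0
```

Request:
{"fn": "move_arm", "kwargs": {
  "motion": [
    [[0.37, 3.29, 0, 0, 0, 0, 0.6], [0.37, 3.29, 0, 0, 0, 0, 0.6], [0.37, 3.29, 0, 0, 0, 0, 0.6], [0.37, 3.29, 0, 0, 0, 0, 0.6], [0.37, 3.29, 0, 0, 0, 0, 0.6], [0.37, 3.29, 0, 0, 0, 0, 0.6], [0, 0, 0, 0, 0, -0.5, 0.6], [0, 0, 0, 0, 0, -0.5, 0.6], [0, 0, 0, 0, 0, 0, 0.6], [0, 0, 0, 0, 0, 0, 0.6]]
  ]
}}

```text
time_s: 44.62
eef_pos: [0.4503, -0.2292, 0.1781]
ee_rot: [0.0, 1.0, -0.009, -0.0]
ft_force: [0.1, -0.1, 0.5]
width: 0.0563
grip_force: 0.0
```

```bash
python3 - <<'E'
from t import *
sleeve('red',.018,(200,100,450,330))
E
```

```text
t 44.6167 p [ 0.4503 -0.2292  0.1781] w 0.0563 grip 0.0 eul [179.97   0.    -1.05] q7 -1.0 F [ 0.1 -0.1  0.5]
red xy 474.2 -222.8 size 63.1 18.3 ang 1.7 tool-frame cm [ 2.37 -0.69] px (292, 146, 28, 83)
```

Request:
{"fn": "move_arm", "kwargs": {
  "motion": [
    [[1.14, -0.34, 2, 0, 0, 0, 0.6], [1.13, -0.34, 2, 0, 0, -0.46, 0.6], [0, 0, 2, 0, 0, 0, 0.6], [0, 0, 2, 0, 0, 0, 0.6], [0, 0, 2, 0, 0, 0, 0.6], [0, 0, 2, 0, 0, 0, 0.6], [0, 0, 2, 0, 0, 0, 0.6], [0, 0, 1, 0, 0, 0, 0.6], [0, 0, 0.2, 0, 0, 0, 0.6], [0, 0, 0, 0, 0, 0, 0.6]]
  ]
}}

```text
time_s: 45.5
eef_pos: [0.4729, -0.2221, 0.0261]
ee_rot: [0.0, 1.0, 0.016, -0.0]
ft_force: [-0.4, -0.1, -0.2]
width: 0.0564
grip_force: 0.0
```

Request:
{"fn": "move_arm", "kwargs": {
  "motion": [
    [[0, 0, 0, 0, 0, 0, 0.4], [0, 0, 0, 0, 0, 0, 0.25], [0, 0, 0, 0, 0, 0, 0.1], [0, 0, 0, 0, 0, 0, 0.05], [0, 0, 0, 0, 0, 0, 0.05], [0, 0, 0, 0, 0, 0, 0.05], [0, 0, 0, 0, 0, 0, 0.05]]
  ]
}}

```text
time_s: 46.08
eef_pos: [0.4731, -0.222, 0.0264]
ee_rot: [0.0, 1.0, 0.016, 0.0]
ft_force: [0.2, 0.1, 3.9]
width: 0.0175
grip_force: 50.0
```

Request:
{"fn": "move_arm", "kwargs": {
  "motion": [
    [[0, 0, -0.5, 0, 0, 0, 0.05], [0, 0, -1.5, 0, 0, 0, 0.05], [0, 0, -2.5, 0, 0, 0, 0.05], [0, 0, -2.5, 0, 0, 0, 0.05], [0, 0, -2.5, 0, 0, 0, 0.05], [0, 0, -1.5, 0, 0, 0, 0.05], [0, 0, 0, 0, 0, 0, 0.05], [0, 0, 0, 0, 0, 0, 0.05]]
  ]
}}

```text
time_s: 46.75
eef_pos: [0.4733, -0.2218, 0.1367]
ee_rot: [-0.0, 1.0, 0.016, 0.001]
ft_force: [-1.1, 0.6, -1.1]
width: 0.0174
grip_force: 50.0
```

```bash
python3 q.py red 0
```

```text
t 46.75 p [ 0.4733 -0.2218  0.1367] w 0.0174 grip 50.0 eul [-1.7999e+02 -8.0000e-02  1.8800e+00] q7 -0.91 F [-1.1  0.6 -1.1]
red xy 476.0 -221.8 size 65.1 17.7 ang 1.8 tool-frame cm [0.25 0.01] px (294, 229, 43, 138)
target [0.5445 0.3602]
1 x [ 9.070e+00 -5.791e+01 -5.000e-02]
turn units 1.46
```

Request:
{"fn": "move_arm", "kwargs": {
  "motion": [
    [[0.25, -1.5, 0, 0, 0, 0, 0.05], [0.52, -3.3, 0, 0, 0, 0, 0.05], [0.52, -3.3, 0, 0, 0, 0, 0.05], [0.52, -3.3, 0, 0, 0, 0, 0.05], [0.52, -3.3, 0, 0, 0, 0, 0.05], [0.52, -3.3, 0, 0, 0, 0, 0.05], [0.52, -3.3, 0, 0, 0, 0, 0.05], [0.52, -3.3, 0, 0, 0, 0, 0.05], [0.52, -3.3, 0, 0, 0, 0, 0.05], [0.52, -3.3, 0, 0, 0, 0, 0.05]]
  ]
}}

```text
time_s: 47.63
eef_pos: [0.5113, 0.0929, 0.135]
ee_rot: [0.0, 1.0, 0.016, -0.001]
ft_force: [0.1, 0.1, -1.0]
width: 0.0178
grip_force: 50.0
```

Request:
{"fn": "move_arm", "kwargs": {
  "motion": [
    [[0.52, -3.3, 0, 0, 0, 0, 0.05], [0.52, -3.3, 0, 0, 0, 0, 0.05], [0.52, -3.3, 0, 0, 0, 0, 0.05], [0.52, -3.3, 0, 0, 0, 0, 0.05], [0.52, -3.3, 0, 0, 0, 0, 0.05], [0.52, -3.3, 0, 0, 0, 0, 0.05], [0.52, -3.3, 0, 0, 0, 0, 0.05], [0.52, -3.3, 0, 0, 0, 0, 0.05], [0, -0.3, 0, 0, 0, 0, 0.05]]
  ]
}}

```text
time_s: 48.38
eef_pos: [0.5435, 0.3662, 0.1339]
ee_rot: [-0.0, 1.0, 0.019, -0.001]
ft_force: [-0.9, 0.0, -1.1]
width: 0.0177
grip_force: 50.0
```

Request:
{"fn": "move_arm", "kwargs": {
  "motion": [
    [[0, 0, 0, 0, 0, 0.73, 0.05], [0, 0, 0, 0, 0, 0.73, 0.05], [0, 0, 0, 0, 0, 0, 0.05], [0, 0, 0, 0, 0, 0, 0.05]]
  ]
}}

```text
time_s: 48.72
eef_pos: [0.5446, 0.3591, 0.1349]
ee_rot: [0.001, 0.998, -0.059, -0.001]
ft_force: [-0.6, 0.2, -1.1]
width: 0.0172
grip_force: 50.0
```

```bash
python3 q.py red -0.0003
```

```text
t 48.7167 p [0.5446 0.3591 0.1349] w 0.0172 grip 50.0 eul [ 1.799e+02  6.000e-02 -6.780e+00] q7 -2.04 F [-0.6  0.2 -1.1]
red xy 562.9 357.4 size 97.7 18.3 ang -6.0 tool-frame cm [ 1.85 -0.07] px (291, 151, 45, 217)
target [0.54479783 0.36016396]
1 x [-0.01 -0.1   0.03]
turn units 0.02
```

Request:
{"fn": "move_arm", "kwargs": {
  "motion": [
    [[0, -0.09, 1.18, 0, 0, 0, 0.05], [0, 0, 1.18, 0, 0, 0, 0.05], [0, 0, 1.18, 0, 0, 0, 0.05], [0, 0, 1.18, 0, 0, 0, 0.05], [0, 0, 1.1, 0, 0, 0, 0.05], [0, 0, 0, 0, 0, 0, 0.05]]
  ]
}}

```text
time_s: 49.27
eef_pos: [0.544, 0.3597, 0.075]
ee_rot: [0.001, 0.998, -0.06, -0.001]
ft_force: [-0.6, -0.6, -2.1]
width: 0.0175
grip_force: 50.0
```

Request:
{"fn": "move_arm", "kwargs": {
  "motion": [
    [[0, 0, 0.3, 0, 0, 0, 0.05], [0, 0, 0.3, 0, 0, 0, 0.05], [0, 0, 0.3, 0, 0, 0, 0.05], [0, 0, 0.3, 0, 0, 0, 0.05], [0, 0, 0.3, 0, 0, 0, 0.05], [0, 0, 0.3, 0, 0, 0, 0.05], [0, 0, 0, 0, 0, 0, 0.05]]
  ]
}}

```text
time_s: 49.85
eef_pos: [0.5453, 0.3604, 0.0596]
ee_rot: [0.0, 0.998, -0.06, 0.0]
ft_force: [2.5, -0.5, -7.1]
width: 0.0174
grip_force: 50.0
```

Request:
{"fn": "move_arm", "kwargs": {
  "motion": [
    [[0, 0, 0.2, 0, 0, 0, 0.05], [0, 0, 0.1, 0, 0, 0, 0.05], [0, 0, 0.1, 0, 0, 0, 0.05], [0, 0, 0, 0, 0, 0, 0.05]]
  ]
}}

```text
time_s: 50.18
eef_pos: [0.5452, 0.3605, 0.0571]
ee_rot: [-0.0, 0.998, -0.06, -0.0]
ft_force: [-7.0, -3.7, 19.1]
width: 0.0177
grip_force: 50.0
```

Request:
{"fn": "move_arm", "kwargs": {
  "motion": [
    [[0, 0, 0.03, 0, 0, 0, 0.05], [0, 0, -0.15, 0, 0, 0, 0.05], [0, 0, 0, 0, 0, 0, 0.25], [0, 0, 0, 0, 0, 0, 0.37], [0, 0, 0, 0, 0, 0, 0.37], [0, 0, -1.5, 0, 0, 0, 0.37], [0, 0, -3, 0, 0, 0, 0.37], [0, 0, -3, 0, 0, 0, 0.37], [0, 0, -3, 0, 0, 0, 0.37], [0, 0, 0, 0, 0, 0, 0.37]]
  ]
}}

```text
time_s: 51.02
eef_pos: [0.5477, 0.3615, 0.1688]
ee_rot: [-0.003, 0.998, -0.061, 0.003]
ft_force: [-0.1, 1.1, -0.2]
width: 0.0347
grip_force: 0.0
```

Request:
{"fn": "move_arm", "kwargs": {
  "motion": [
    [[-2, 0, 0, 0, 0, 0, 0.37], [-2.2, 0, 0, 0, 0, 0, 0.37], [-2.2, 0, 0, 0, 0, 0, 0.37], [-1.9, 0, 0, 0, 0, 0, 0.37], [0, 0, 0, 0, 0, 0, 0.37], [0, 0, 0, 0, 0, 0, 0.37]]
  ]
}}

```text
time_s: 51.52
eef_pos: [0.4622, 0.3711, 0.1631]
ee_rot: [-0.001, 0.998, -0.059, 0.0]
ft_force: [0.2, -0.3, -0.5]
width: 0.035
grip_force: 0.0
```

```bash
python3 v.py red
```

```text
t 51.5167 p [0.4622 0.3711 0.1631] w 0.035 grip 0.0 eul [-179.94    0.     -6.82] q7 -2.18 F [ 0.2 -0.3 -0.5]
along 999999000000000000000000000000000000000049999900099999999900097766555400060000000300050000000000080003900000000000111111111111100000000000000
barrel across at -36 00055555553339999999999999995555555555500
barrel across at 36 99977777777559999999999999993397977777999
jaw -1 000000000000039999999999999999990000000099999966669333000000000000000000000000000000000000000300000000000000069996666666696669930000000000000
jaw 1 000000000000066999999999999999990000000099999966699999999966699999999966699999999966633366666633333330000000069996666699999999960000000000000
```

Request:
{"fn": "move_arm", "kwargs": {
  "motion": [
    [[0, 2, -2, 0, 0, 0, 0.37], [0, 2, -2, 0, 0, 0, 0.37], [0, 2, -2, 0, 0, 0, 0.37], [0, 2, -2, 0, 0, 0, 0.37], [0, 2, 0, 0, 0, 0, 0.37], [0, 0, 0, 0, 0, 0, 0.37], [0, 0, 0, 0, 0, 0, 0.37]]
  ]
}}

```text
time_s: 52.15
eef_pos: [0.4517, 0.2702, 0.2429]
ee_rot: [-0.001, 0.998, -0.061, 0.0]
ft_force: [0.4, 0.6, -0.3]
width: 0.035
grip_force: 0.0
```

```bash
python3 - <<'E'
from h import *
st(); w=grab('wrist','fin_w.png')['color'][0:300]; sd=grab('side')['color'][330:390,320:420]; sc=grab('scene')['color'][225:305,105:205]
o=np.vstack([cv2.resize(w,(800,375)),np.hstack([cv2.resize(sd,(400,225),interpolation=2),cv2.resize(sc,(400,225),interpolation=2)])])
cv2.imwrite('pics/fin.png',o[:,:,::-1])
E
for k in green blue yellow red; do echo $k; python3 v.py $k | sed -n '2,4p'; done
```

```text
t 52.15 p [0.4517 0.2702 0.2429] w 0.035 grip 0.0 eul [-1.7992e+02 -3.0000e-02 -7.0500e+00] q7 -2.18 F [ 0.4  0.6 -0.3]
green
along 999992000000001111000001111000000000000099999930899999999900099999999900099999999900099999999900099999900000000000111000121110000000000000000
barrel across at -36 97979999999999399999999999999993333333333
barrel across at 36 11737375359977199999999999999991111111111
blue
along 993000000000011111111111111000000000099999900999999999900999999999990499999999900999999999900999999900000000000000011111111111100000000000000
barrel across at -36 99993133333337777777777777779333333333333
barrel across at 36 99999997799993999999999999999333399997799
yellow
along 999899000000000000000000000000000000000009999930089999999910099999999990099999999950099999998630080000900000000000011111101111000000000000000
barrel across at -36 33333333333399999999999999993333333300000
barrel across at 36 99799999999399999999999999979999999999999
red
along 999990000000000001111110000000000000000099999900989999999900299999999900099999999900099999999900099999900000000000000001111110000000000000000
barrel across at -36 33333333333999999999999999579999999999999
barrel across at 36 97733311119999999999999999999999999999999
```

View pics/fin.png

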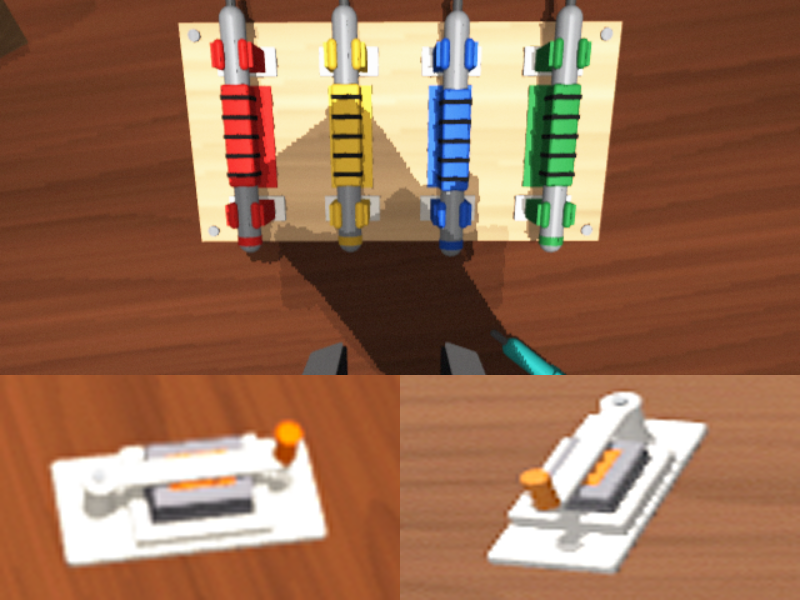

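All four tools are home and square in the clips, and the latch is closed over the case. Blue sits about 2 mm towards -x, so I will regrip it at home height and nudge it to centre.

Request:
{"fn": "move_arm", "kwargs": {
  "motion": [
    [[2.03, 0.99, 0, 0, 0, 0, 0.37], [2.03, 0.99, 0, 0, 0, 0, 0.37], [2.04, 0.98, 0, 0, 0, 0, 0.37], [2.04, 0.98, 2, 0, 0, 0, 0.37], [0, 0, 2.5, 0, 0, 0, 0.37], [0, 0, 2.5, 0, 0, 0, 0.37], [0, 0, 2.5, 0, 0, 0, 0.37], [0, 0, 2.5, 0, 0, 0, 0.37], [0, 0, 1, 0, 0, 0, 0.37], [0, 0, 0, 0, 0, 0, 0.37]]
  ],
  "newtons": 20
}}

```text
time_s: 53.33
eef_pos: [0.5257, 0.2219, 0.1101]
ee_rot: [0.001, 0.998, -0.06, -0.001]
ft_force: [0.0, -0.3, 0.4]
width: 0.0348
grip_force: 0.0
```

```bash
python3 - <<'E'
from h import *
s=st(); rows([((.5277,.2210,.059),4)])
E
```

```text
t 53.3333 p [0.5257 0.2219 0.1101] w 0.0348 grip 0.0 eul [ 1.7983e+02  1.5000e-01 -6.9000e+00] q7 -1.84 F [ 0.  -0.3  0.4]
4 x [0.05 0.01 1.28]
```

Request:
{"fn": "move_arm", "kwargs": {
  "motion": [
    [[0.1, 0, 1.2, 0, 0, 0, 0.37], [0.05, 0.02, 1.3, 0, 0, 0, 0.37], [0, 0, 1.3, 0, 0, 0, 0.37], [0, 0, 1.25, 0, 0, 0, 0.37], [0, 0, 0, 0, 0, 0, 0.37], [0, 0, 0, 0, 0, 0, 0.37]]
  ]
}}

```text
time_s: 53.83
eef_pos: [0.528, 0.2217, 0.061]
ee_rot: [0.0, 0.998, -0.06, -0.001]
ft_force: [0.6, 0.6, -0.1]
width: 0.0349
grip_force: 0.0
```

Request:
{"fn": "move_arm", "kwargs": {
  "motion": [
    [[0, 0, 0, 0, 0, 0, 0.2], [0, 0, 0, 0, 0, 0, 0.1], [0, 0, 0, 0, 0, 0, 0.1], [0, 0, 0, 0, 0, 0, 0.1], [0, 0, 0, 0, 0, 0, 0.1]]
  ]
}}

```text
time_s: 54.25
eef_pos: [0.5286, 0.222, 0.0622]
ee_rot: [-0.0, 0.998, -0.06, 0.0]
ft_force: [-0.4, -1.2, 6.6]
width: 0.0177
grip_force: 20.0
```

Request:
{"fn": "move_arm", "kwargs": {
  "motion": [
    [[0.1, 0, 0, 0, 0, 0, 0.1], [0.1, 0, 0, 0, 0, 0, 0.1], [0, 0, 0, 0, 0, 0, 0.1], [0, 0, 0, 0, 0, 0, 0.1]]
  ]
}}

```text
time_s: 54.58
eef_pos: [0.5289, 0.222, 0.0621]
ee_rot: [-0.0, 0.998, -0.06, -0.001]
ft_force: [-12.4, -1.0, 17.7]
width: 0.0181
grip_force: 20.0
```

Request:
{"fn": "move_arm", "kwargs": {
  "motion": [
    [[0.1, 0, 0, 0, 0, 0, 0.1], [0, 0, 0, 0, 0, 0, 0.1], [0, 0, 0, 0, 0, 0, 0.1]]
  ],
  "newtons": 30
}}

```text
time_s: 54.83
eef_pos: [0.529, 0.222, 0.062]
ee_rot: [-0.0, 0.998, -0.06, -0.002]
ft_force: [-18.2, -0.3, 23.8]
width: 0.0175
grip_force: 30.0
```

Request:
{"fn": "move_arm", "kwargs": {
  "motion": [
    [[0.1, 0, 0, 0, 0, 0, 0.1], [0, 0, 0, 0, 0, 0, 0.1], [0, 0, 0, 0, 0, 0, 0.1]]
  ]
}}

```text
time_s: 55.08
eef_pos: [0.5296, 0.2219, 0.062]
ee_rot: [-0.0, 0.998, -0.06, -0.003]
ft_force: [-19.4, 0.8, 26.3]
width: 0.0171
grip_force: 30.1
```

Request:
{"fn": "move_arm", "kwargs": {
  "motion": [
    [[0.1, 0, 0, 0, 0, 0, 0.1], [0, 0, 0, 0, 0, 0, 0.1], [0, 0, 0, 0, 0, 0, 0.1]]
  ]
}}

```text
time_s: 55.33
eef_pos: [0.5303, 0.2218, 0.062]
ee_rot: [-0.0, 0.998, -0.06, -0.003]
ft_force: [-22.5, -0.3, 27.7]
width: 0.0174
grip_force: 30.1
```

Request:
{"fn": "move_arm", "kwargs": {
  "motion": [
    [[-0.2, 0, -0.1, 0, 0, 0, 0.1], [0, 0, 0, 0, 0, 0, 0.1], [0, 0, 0, 0, 0, 0, 0.25], [0, 0, 0, 0, 0, 0, 0.37], [0, 0, 0, 0, 0, 0, 0.37], [0, 0, -1.5, 0, 0, 0, 0.37], [0, 0, -3, 0, 0, 0, 0.37], [0, 0, -3, 0, 0, 0, 0.37], [0, 0, -3, 0, 0, 0, 0.37], [0, 0, 0, 0, 0, 0, 0.37]]
  ]
}}

```text
time_s: 56.17
eef_pos: [0.534, 0.2222, 0.1727]
ee_rot: [-0.002, 0.998, -0.061, 0.003]
ft_force: [1.1, 1.1, 0.5]
width: 0.0348
grip_force: 0.0
```

Request:
{"fn": "move_arm", "kwargs": {
  "motion": [
    [[-2, 0, 0, 0, 0, 0, 0.37], [-2.2, 0, 0, 0, 0, 0, 0.37], [-2.2, 0, 0, 0, 0, 0, 0.37], [-1.9, 0, 0, 0, 0, 0, 0.37], [0, 0, 0, 0, 0, 0, 0.37], [0, 0, 0, 0, 0, 0, 0.37]]
  ]
}}

```text
time_s: 56.67
eef_pos: [0.4486, 0.2323, 0.1679]
ee_rot: [-0.001, 0.998, -0.06, 0.0]
ft_force: [0.4, 0.7, 0.3]
width: 0.0345
grip_force: 0.0
```

```bash
for k in blue yellow green; do python3 v.py $k; done
```

```text
t 56.6667 p [0.4486 0.2323 0.1679] w 0.0345 grip 0.0 eul [-1.7992e+02 -1.0000e-02 -6.8200e+00] q7 -2.04 F [0.4 0.7 0.3]
along 999970000000000000000000000000000000000999999009999999999009999999999009999999999000999999999009999999000000000000111111111111100000000000000
barrel across at -36 00055353533559999999999999999353333333300
barrel across at 36 97777777777739999999999999997557757575713
jaw -1 000000000000039999999999999999963000000009999999999999999999999999999999999999999999999999999999999999000000066999999999999999930000000000000
jaw 1 000000000000039999999999999999990000000009999669999999999669999999999669999999999669999999999669999999000000099999999999999999963000000000000
t 56.7167 p [0.4493 0.232  0.168 ] w 0.0348 grip 0.0 eul [-1.7994e+02 -4.0000e-02 -6.8700e+00] q7 -2.04 F [0.3 1.4 0.2]
along 099998000000001111111100011100000000000039999970099999999970092100000390070000000490090000000400090000900000000000111111111111000000000000000
barrel across at -36 55333333333999999999999999955550000000000
barrel across at 36 57555333333999999999999999999979799999979
jaw -1 0036666000
[... 272 characters left out ...]
0000000
t 56.7667 p [0.4497 0.2318 0.1679] w 0.0346 grip 0.0 eul [-1.7997e+02 -5.0000e-02 -6.9000e+00] q7 -2.04 F [ 1.   0.2 -0.1]
along 999990000000000000111110000000000000000099999900999999999900999999999900099999999900999999999900099999500000000000000011110000000000000000000
barrel across at -36 73573557999777599999999999999975555555555
barrel across at 36 01010130319955399999999999999973333333397
jaw -1 000000000000003999999999999930000000000000000000000000000000000000000000000000000000000000000000000000000000000006999999999999930000000000000
jaw 1 036666300000069999999999999993333000000039999930039999999900399999999900099999999300099999999600099996000000003399999999999999963000000000000
```

```bash
python3 -c "
from rig import workorder; print(workorder.close_job())"
```

```text
the job is handed in; nothing more can be done
None
```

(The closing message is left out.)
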